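Load the die nest and hold the telescoping arm at its mark

TASK

Load the grey nest on the telescoping loading gauge: set the dark steel die down flat on the bottom of its pocket, then lay the brass disc flat on top of the die, letting go of each. Then release the arm by squeezing the red lock button on the side of its black grip head between the fingers, and draw the arm out until its red pointer lines up with the black line on the orange clip on the scale, with the stack still seated. Finish holding it there: do not let go, keep the button squeezed right in, and leave the jar, mug, screwdriver and copper ring where they are.

Things in the scene. Friction and masses are not known exactly. Their poses are not given: they have to be found in the camera images.
- gauge: Loading gauge fixed to the bench; place and heading vary. Origin: on the bench under the mouth of its blue housing (180 x 32 mm, 37 mm high, on the -x side). x points the way the arm extends (robot's left, within 0.3 rad), z up. Aluminium base plate x -180 to 245 mm, y -70 to 70, top at z = 6 mm; white scale with black ticks each 10 mm on it at y -45 to -69.
- carriage (a joint): Extension of the telescoping arm in m: 0 fully in, 0.12 fully out. A steel tube carries the black grip head and, 65 mm further along x, the grey nest; they move as one. It starts fully in. With the lock button out a tooth in a rack locks the arm (every 6 mm, about 1 mm play); with it in, the arm slides with about 2 N. No return spring.
- lock_button (a joint): Travel in m of the red lock button, a disc 20 mm across on the grip head's side facing the gauge's -y: about 0 when out, 0.005 right in (about 9 N; springs back when let go). It moves along the gauge's +y. The tooth is clear of its rack from about 0.0025.
- button_face (a point): Centre of the red button's outer face, 36 mm above the bench. Button out, it stands 7 mm proud of the grip head's side; pressed in, 2 mm.
- grip (a point): Where to take the black grip head, 38 mm above the bench: midway between the fingers when the button is in, closing along the gauge's y, one on the button, one on the plain far side. Head 24 mm along x, 26 along y (33 over the button when out, 28 when in), top 51 mm above the bench. Sides clear. A grip of 30 to 60 N pushes the button right in.
- nest (a point): Centre of the grey nest's pocket floor, on the arm, 22 mm above the bench; axes as the gauge's. Round pocket 39 mm across; walls 22 mm high, 5 thick, on the +x and -x sides only, about 45 degrees either side of the x axis. The +y and -y sides are open finger slots: carry parts in with the fingers closing along the gauge's y. Block below 56 x 50 mm.
- pointer (a point): Tip of the red pointer, which sticks out of the nest's block to the gauge's -y side, in line (same x) with the nest's centre.
- mark_clip: Orange clip 10 x 14 x 7 mm fixed on the scale at gauge y = -62 mm; its place along the scale varies. A black line across its middle is the mark. Origin under the line, on the base plate (z = 6 mm), axes as the gauge's. The arm is at the mark when the pointer tip has the same gauge x as this origin.
- die: Dark steel die, a disc 36 mm in diameter and 16 mm high, about 0.12 kg, lower rim chamfered 1.5 mm. Lies on the bench; origin at the centre of its underside, z up.
- disc: Brass disc with a copper spot on top, 36 mm in diameter, 10 mm high, about 0.09 kg, lower rim chamfered 1.5 mm. Lies on the bench; origin at the centre of its underside, z up. Die and disc may change places. Seated on the die, its underside is 16 mm above the pocket floor, its top 4 mm above the walls.
- jar: Bystander: clear jar with white cap, 56 mm across, 75 mm high; origin under its centre.
- mug: Bystander: white mug, 76 mm across, 85 mm high; origin under its centre.
- screwdriver: Bystander: yellow-handled screwdriver, 160 mm long, lying on the bench; origin near its middle.
- bezel_ring: Bystander: copper ring, 44 mm across, 12 mm high, lying on the bench; origin under its centre.
Not all that is in view belongs to the job. Several things have the shape of the die; the one meant has the colours described above.

How it is judged:
By the outcome, as a careful person would: the job done as asked, in the order asked, and still so for the second after the job is handed in, while the arm keeps its last pose, push and grip.
It also fails if it takes over 64 s, if anything falls off the work surface, if the arm or the gripper's body presses on something with over 40 N, if the wrist force passes 120 N, or if a joint passes its speed limit or range.

ROBOT

A 7-joint arm with a two-finger parallel gripper is mounted at the origin on the work surface. World frame = base frame: x ahead of the robot, y to its left, z up, the work surface at z = 0. Lengths are in m, angles in degrees, forces in N, time in s.
With the tool pointing down it reaches from about 0.425 to 0.875 m from the base axis. Payload 4.7 kg.
Tool frame: the origin (TCP) lies on the centre line of the jaws, within the pads' length; the fingertips stand 14 mm ahead of it and the grasp point (between the pads) lies 5 mm behind it; z points along the fingers, y is the line along which they close (so a half turn about z gives the same grasp; the last joint's range is limited). The gripper opens to 87 mm and grips with 3 to 60 N. Pads are 19 mm wide; open, the fingers measure 117 mm over their backs; the gripper's body (75 mm by 190 mm) begins 51 mm behind the grasp point.
Start: joints at [65.724, 18.392, -4.016, 83.108, 1.295, 78.541, -3.26], TCP at [0.276, -0.589, 0.201] pointing down, gripper open.
Joint ranges: [-163.93, 163.93], [-17.29, 119.83], [-79.2, 71.16], [3.27, 140.29], [-89.18, 269.18], [5.43, 117.66], [-154.24, 154.24]. Speed limits (degrees/s): [147.25, 147.25, 180, 180, 180, 180, 180].

INTERFACE

Orientations are given as [roll, pitch, yaw] about the fixed x, y, z axes, in that order (R = Rz(yaw) Ry(pitch) Rx(roll)).
In Python, from cell import env gives the robot as it stands.
- The arm moves only by the tool jog_arm, never from a script. Its argument "motion" is a list that holds one entry, the list of rows, each a list of 7 numbers: the shift along the tool's x, y, z in units of 0.1 m (1.0 is 0.1 m), then the turn, a rotation vector about the tool's x, y, z in units of 180 degrees (1.0 is 180 degrees), then the closure, from 0 (fully open) to 1 (shut). A call has 1 to 5 rows; each row is the pose to reach, as a shift and turn from the pose commanded when the call began, along the tool's axes at that moment, turning the shorter way round; what a row does not reach only later rows make up. A row lasts 1/10 s, in which the tool goes at most 50 mm and 8.59 degrees, less where a joint would pass 70% of its speed; a pose out of reach is approached as far as the arm can. A call with a number of a shift or a turn outside -1 to 1 is refused whole. A call with a gripper value outside its range is refused whole. The fingers move at their own pace and stop on an object; "grip_force" is the grip in N (left out, the last holds). Time passes only in rows, so rows that repeat a pose let the fingers close. It gives the time, the measured TCP pose, the force, the opening and the grip force at its end, in the units of the state.
- env.get_obs(): the state, without advancing time (a new reading comes with each control period).
- env.read_camera(name): name is "scene" or "top" or "wrist"; returns (picture, depth): 400x640x3 uint8, red, green, blue; 400x640 float32, m along the optical axis (not along the pixel's ray), 0 where there is no reading.
- env.camera_info(name): a dict with "camera_matrix" (3x3 intrinsics, pixels), "origin" and "orientation" of the camera in the world; the wrist camera has in their place "mount" (4x4, takes a point from camera to tool coordinates, whose origin is the TCP and whose axes are the flange's). Camera axes: x right, y down, z forward; pixel columns grow to the right and rows downward; lengths in m; the calibration is good to about 2 mm. A picture is of the moment at which its call begins: read the wrist's pose just before it. camera_info takes no time and is no camera call.
- env.sign_off(): hands the job in; it is judged then, once.
The state is a dict: "time_s": time; "qpos": joint angles; "joint_velocities": joint speeds; "effort": joint torques, N m; "tool_pos": TCP position; "tool_rot": TCP orientation; "force": force on the tool from outside, world axes, zero at the start; "wrist_torque": the same for the moment, N m; "grip_width": finger opening in m; "grasp_force": force on a finger pad.
Only numpy, scipy, OpenCV 4.12 (cv2) and the standard library are available. Lean on these libraries where they do the work, as an engineer would, in place of code of your own. Each camera call takes 0.05 s, during which the arm holds its last target. There are 200 camera calls.

## Working session

There is one attempt and no reset: what is moved stays moved. The work goes in short steps, Python scripts to look and compute and a tool call to move; the robot and the scene stay as the last step left them, time stands still between calls to the robot, and variables do not carry over. Pictures are saved under pics/ and viewed, at most 10 in all, crops included, and the job is handed in when it is done.

Besides the shell and the picture viewer there is one more tool, called after "Call:" as a command line: name --argument value ..., lists and objects as JSON in quotes. jog_arm: Moves the arm, as the interface text tells. Shifts and turns lie within -1 to 1; 1 stands for 0.1 m of shift or 180 degrees of turn. Its arguments: {"type":"object","properties":{"motion":{"type":"array","items":{"type":"array","items":{"type":"array","items":{"type":"number"}}}},"grip_force":{"type":"number"}},"required":["motion"]}

```bash
mkdir -p pics; ls; cat > h.py <<'E'
import numpy as np, cv2
from cell import env
from scipy.spatial.transform import Rotation as R
def info(n):
    i=env.camera_info(n); K=np.array(i["camera_matrix"])
    if "mount" in i:
        o=env.get_obs(); T=np.eye(4); T[:3,:3]=R.from_euler('xyz',o["tool_rot"],degrees=True).as_matrix(); T[:3,3]=o["tool_pos"]
        T=T@np.array(i["mount"]); return K,T[:3,:3],T[:3,3]
    Q=np.array(i["orientation"])
    Q=Q if Q.shape==(3,3) else R.from_euler('xyz',Q,degrees=True).as_matrix() if Q.size==3 else R.from_quat(Q).as_matrix()
    return K,Q,np.array(i["origin"])
def cast(cam,uv,z):
    K,Q,o=cam; uv=np.atleast_2d(uv).astype(float)
    d=np.c_[uv,np.ones(len(uv))]@np.linalg.inv(K).T@Q.T
    return o+d*((z-o[2])/d[:,2])[:,None]
def proj(cam,p):
    K,Q,o=cam; c=(np.atleast_2d(p)-o)@Q@K.T; return c[:,:2]/c[:,2:]
def save(n,im,name): cv2.imwrite(f"pics/{name}.png",im[:,:,::-1])
E
python3 - <<'E'
from h import *
for n in("top","scene"):
    print(env.camera_info(n)); im,d=env.read_camera(n); save(n,im,n); np.savez(f"{n}.npz",im=im,d=d)
print(env.camera_info("wrist")); print(env.get_obs())
E
```

```text
pics
{'camera_matrix': array([[361.91564305,   0.        , 322.4796837 ],
       [  0.        , 361.91564305, 210.61822277],
       [  0.        ,   0.        ,   1.        ]]), 'origin': array([0.41992805, 0.01582063, 1.07445693]), 'orientation': array([-170.65878464,   -0.68135616,  -91.33893789])}
{'camera_matrix': array([[395.06377775,   0.        , 322.29676673],
       [  0.        , 395.06377775, 199.65350592],
       [  0.        ,   0.        ,   1.        ]]), 'origin': array([1.02609114, 0.51954052, 0.9494554 ]), 'orientation': array([-142.33109465,    0.57322679,  138.07980136])}
{'camera_matrix': array([[305.26918443,   0.        , 315.93082835],
       [  0.        , 305.26918443, 205.2745935 ],
       [  0.        ,   0.        ,   1.        ]]), 'mount': array([[-6.30225885e-05, -9.59028015e-01, -2.83311245e-01,
         7.83798215e-02],
       [ 9.99999981e-01, -1.13220728e-04,  1.60809935e-04,
        -3.56649321e-04],
       [-1.86297938e-04, -2.83311230e-01,  9.59028004e-01,
        -1.83745746e-01],
       [ 0.00000000e+00,  0.00000000e+00,  0.00000000e+00,
         1.00000000e+00]])}
{'time_s': 0.1, 'qpos': array([65.72319285, 18.43479696, -4.01472922, 83.16700079,  1.29560704,
       78.53961476, -3.26071389]), 'joint_velocities': array([-0.04283407, -0.16116214, -0.10219891, -0.11803476, -0.04885389,
       -0.062125  , -0.00620584]), 'effort': array([ 5.37917531e-04, -4.92570591e+01, -4.05446347e-01, -3.13397670e+01,
       -6.41680718e-02,  3.95071541e-02,  4.52867482e-05]), 'tool_pos': array([ 0.27529558, -0.58825303,  0.19977896]), 'tool_rot': array([-1.79903846e+02,  6.19202688e-03,  2.50850326e+01]), 'force': array([0.55177283, 0.53446809, 0.24625982]), 'wrist_torque': array([-0.00495137,  0.03045666,  0.05193767]), 'grasp_force': 0.0, 'grip_width': 0.08715270276187506}
```

View pics/top.png

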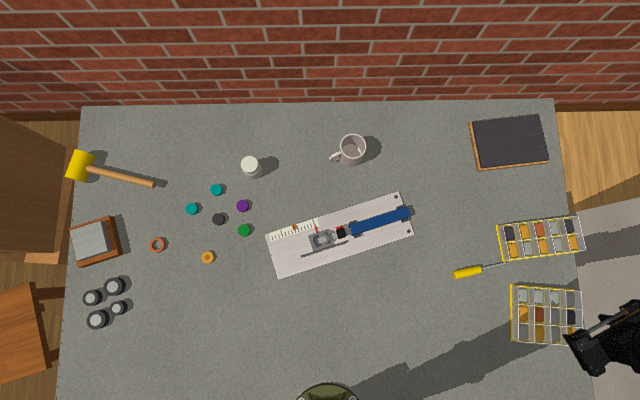

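View pics/scene.png

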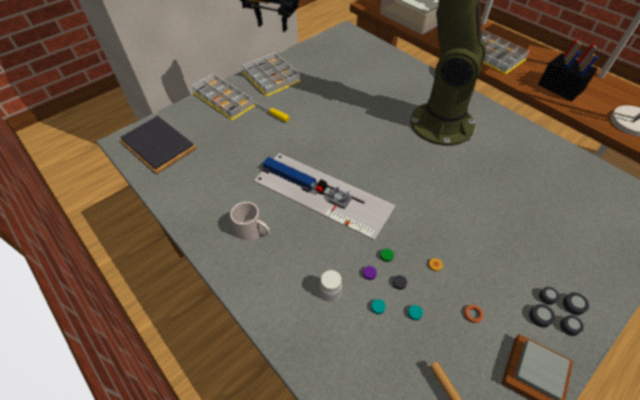

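The top view shows the gauge at about (340,235), with the grip head at (341,232), nest at (321,240) and clip near (295,228). Dark die candidate is at (219,219). Look-alikes are teal (217,190) and (192,209), purple (243,206) and green (245,230). The brass disc with copper spot is at (208,257) and the open copper ring at (158,245). The dark grey one fits the die, and I'll confirm it in a crop while measuring.

```bash
python3 - <<'E'
from h import *
t=np.load("top.npz"); im=t["im"]; hsv=cv2.cvtColor(im,cv2.COLOR_RGB2HSV); cam=info("top")
s=np.load("scene.npz"); ims=s["im"]; cs=info("scene")
def blobs(m,amin=15):
    n,l,st,c=cv2.connectedComponentsWithStats(m.astype(np.uint8)); return [(st[i,4],c[i].round(1)) for i in range(1,n) if st[i,4]>=amin]
roi=np.zeros(im.shape[:2],bool); roi[180:275,180:420]=1
for nm,uv in dict(die=(219,219),disc=(208,257),spot=(208,257)).items():
    print(nm,im[uv[1],uv[0]],hsv[uv[1],uv[0]])
H,S,V=hsv[...,0],hsv[...,1],hsv[...,2]
print("dark",blobs((V<75)&roi)); print("brass",blobs((H>5)&(H<30)&(S>120)&roi,6)); print("blue",blobs((H>100)&(H<125)&(S>120)&roi)); print("red",blobs(((H<5)|(H>172))&(S>120)&roi,2))
print("plate", blobs((V>150)&(S<40)&roi))
c=np.hstack([cv2.resize(im[180:280,140:260],None,fx=3.3,fy=3.3,interpolation=cv2.INTER_CUBIC),cv2.resize(im[190:290,260:380],None,fx=3.3,fy=3.3,interpolation=cv2.INTER_CUBIC)])
save(0,c,"crop1")
for uv,z in (((219,219),.016),((208,257),.01),((341,232),.051),((321,240),.044),((243,206),.01),((245,230),.01),((192,209),.01)): 
    p=cast(cam,uv,z)[0]; print(uv,p.round(3),proj(cs,p).round(0), np.hypot(*p[:2]).round(3))
E
```

```text
die [74 70 73] [158  14  74]
disc [172  92  49] [ 10 182 172]
spot [172  92  49] [ 10 182 172]
dark [(np.int32(19), array([196.9, 208.6])), (np.int32(121), array([218.5, 218.8])), (np.int32(19), array([404.1, 219.3])), (np.int32(77), array([340.9, 232.8])), (np.int32(17), array([356.6, 234.7]))]
brass [(np.int32(15), array([293.4, 226.9])), (np.int32(122), array([207.3, 256.7]))]
blue [(np.int32(641), array([379.5, 220.2]))]
red [(np.int32(9), array([315.9, 229.4])), (np.int32(17), array([338.6, 227.4]))]
plate [(np.int32(5002), array([334. , 236.3])), (np.int32(35), array([321.7, 239.3]))]
(219, 219) [0.575 0.304 0.016] [[400. 279.]] 0.651
(208, 257) [0.465 0.335 0.01 ] [[436. 262.]] 0.573
(341, 232) [ 0.525 -0.051  0.051] [[322. 182.]] 0.528
(321, 240) [0.504 0.006 0.044] [[341. 191.]] 0.504
(243, 206) [0.614 0.236 0.01 ] [[370. 271.]] 0.657
(245, 230) [0.542 0.229 0.01 ] [[387. 253.]] 0.588
(192, 209) [0.608 0.386 0.01 ] [[416. 311.]] 0.72
```

View pics/crop1.png

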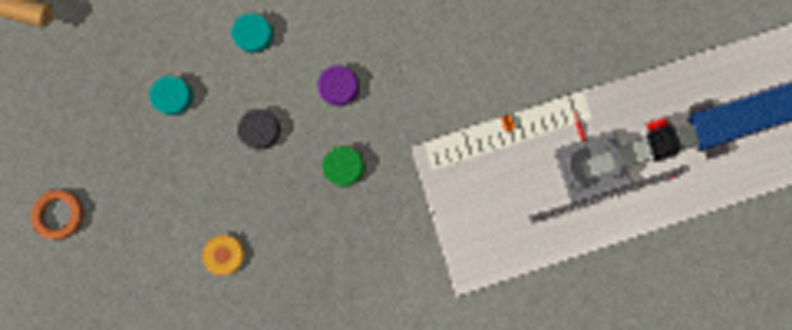

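The crop confirms it. The charcoal, uncoloured disc at top pixel (219,219) is the die, the brass one with the copper spot at (208,257) is the disc, and the rest are coloured decoys. I'm moving over the gauge for a close look.

Call:
jog_arm --motion '[[[0.87,-0.7,0,0,0,-0.22,0.3],[0.87,-0.7,0,0,0,-0.22,0.3],[0.87,-0.7,0,0,0,-0.22,0.3],[0.87,-0.7,0,0,0,-0.22,0.3],[0.87,-0.7,0,0,0,-0.22,0.3]]]' --grip_force 25

```text
time_s: 0.6
tool_pos: [0.325, -0.4875, 0.2005]
tool_rot: [-180.0, 0.0, 65.1]
force: [-0.6, -0.2, 1.7]
grip_width: 0.0623
grasp_force: 0.0
```

Call:
jog_arm --motion '[[[0.98,0,0,0,0,-0.22,0.3],[0.98,0,0,0,0,-0.22,0.3],[0.98,0,0,0,0,-0.22,0.3],[0.98,0,0,0,0,-0.22,0.3],[0.98,0,0,0,0,-0.22,0.3]]]'

```text
time_s: 1.1
tool_pos: [0.3666, -0.3992, 0.2004]
tool_rot: [-180.0, -0.0, 104.6]
force: [-0.2, -0.4, 0.8]
grip_width: 0.0606
grasp_force: 0.0
```

Call:
jog_arm --motion '[[[0.5,0.3,0,0,0,0,0.3],[0.98,0.6,0,0,0,0,0.3],[0.98,0.6,0,0,0,0,0.3]]]'

```text
time_s: 1.4
tool_pos: [0.4025, -0.2843, 0.2006]
tool_rot: [180.0, -0.1, 104.7]
force: [0.4, 0.2, 0.2]
grip_width: 0.0609
grasp_force: 0.0
```

Call:
jog_arm --motion '[[[0.5,0.3,0,0,0,0,0.3],[0.98,0.6,0,0,0,0,0.3],[0.98,0.6,0,0,0,0,0.3]]]'

```text
time_s: 1.7
tool_pos: [0.436, -0.1747, 0.2009]
tool_rot: [180.0, -0.1, 104.7]
force: [0.0, 0.0, 0.5]
grip_width: 0.0612
grasp_force: 0.0
```

Call:
jog_arm --motion '[[[0.5,0.3,0,0,0,0,0.3],[0.98,0.6,0,0,0,0,0.3],[0.98,0.6,0,0,0,0,0.3]]]'

```text
time_s: 2.0
tool_pos: [0.4695, -0.0651, 0.201]
tool_rot: [179.9, -0.1, 104.7]
force: [-0.6, -0.1, -0.5]
grip_width: 0.0606
grasp_force: 0.0
```

Call:
jog_arm --motion '[[[0.5,0.3,0,0,0,0,0.3],[0.98,0.6,0,0,0,0,0.3],[0.98,0.6,0,0,0,0,0.3],[0.98,0.6,0,0,0,0,0.3]]]'

```text
time_s: 2.4
tool_pos: [0.5027, 0.0422, 0.2006]
tool_rot: [180.0, -0.1, 104.6]
force: [-0.6, -0.6, 0.6]
grip_width: 0.0608
grasp_force: 0.0
```

```bash
python3 - <<'E'
from h import *
cam=info("wrist"); im,d=env.read_camera("wrist"); save(0,im,"w1"); np.savez("w1.npz",im=im,d=d,K=cam[0],Q=cam[1],o=cam[2]); print(env.get_obs()["tool_pos"],env.get_obs()["qpos"].round(0))
E
```

```text
[0.50235844 0.03954328 0.2004281 ] [ 36.   3. -44. 102.   2.  76.   6.]
```

View pics/w1.png

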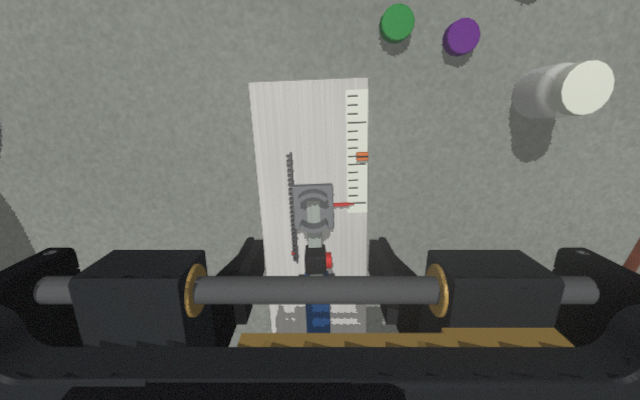

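The wrist view shows the plate with its right edge at u≈368 and its far end at v≈80. The clip is at (362,157), the pointer tip near (352,205), the nest centre at (314,212) and the red button at (329,260). Now measuring them.

```bash
python3 - <<'E'
from h import *
t=np.load("w1.npz"); im=t["im"]; cam=(t["K"],t["Q"],t["o"]); d=t["d"]
hsv=cv2.cvtColor(im,cv2.COLOR_RGB2HSV); H,S,V=[hsv[...,i].astype(int) for i in range(3)]
g=V.astype(float)
# plate right edge, far edge: subpixel by strongest gradient
def edge(line):
    gr=np.abs(np.diff(line)); k=int(gr.argmax()); w=gr[max(0,k-1):k+2]; return max(0,k-1)+ (w*np.arange(len(w))).sum()/w.sum()+.5
re=[(360+edge(g[v,360:380]),v) for v in range(90,225,3) if not 148<v<168]
fe=[(u,70+edge(g[70:95,u])) for u in range(256,364,3)]
le=[(240+edge(g[v,240:275]),v) for v in range(90,220,3)]
def fit(p,z):
    P=cast(cam,p,z)[:,:2]; vx,vy,x,y=cv2.fitLine(P.astype(np.float32),cv2.DIST_HUBER,0,.001,.001).ravel().astype(float)
    n=np.array([-vy,vx]); r=(P-[x,y])@n; return np.array([vx,vy]),np.array([x,y]),r.std()
for nm,e in(("r",re),("far",fe),("l",le)):
    v,c,s=fit(e,.006); print(nm,np.degrees(np.arctan2(v[1],v[0])).round(2),c.round(4),(s*1e3).round(2))
vr,cr,_=fit(re,.006); vl,cl,_=fit(le,.006); vf,cf,_=fit(fe,.006)
a=np.arctan2(vr[1],vr[0]); a=a if a>0 else a+np.pi
b=np.arctan2(vl[1],vl[0]); b=b if b>0 else b+np.pi
c=np.arctan2(vf[1],vf[0])%np.pi; c=c+np.pi/2 if c<np.pi/2 else c-np.pi/2
th=np.mean([a,b]); print("heading",np.degrees([a,b,c,th]).round(2))
X=np.array([np.cos(th),np.sin(th)]);Y=np.array([-X[1],X[0]])
print("width",((cl-cr)@Y).round(4))
yo=((cl+cr)/2)@Y; xo=cf@X-.245; O=xo*X+yo*Y; print("origin",O.round(4))
def G(uv,z): P=cast(cam,uv,z)[:,:2]-O; return np.c_[P@X,P@Y]
def bl(m,r,z,nm):
    M=np.zeros(m.shape,bool);M[r[0]:r[1],r[2]:r[3]]=1; ys,xs=np.nonzero(m&M)
    q=G(np.c_[xs,ys],z); print(nm,len(xs),"px",xs.mean().round(1),ys.mean().round(1),"g",q.mean(0).round(4),"min",q.min(0).round(4),"max",q.max(0).round(4), "depth z",np.median([ (cam[1]@(np.linalg.inv(cam[0])@[x,y,1]*d[y,x])+cam[2])[2] for x,y in zip(xs,ys)]).round(4))
orange=(H>5)&(H<22)&(S>130); red=((H<5)|(H>172))&(S>120)
bl(orange,(145,170,350,375),.013,"clip"); bl(red,(195,215,330,360),.02,"pointer"); bl(red,(245,275,318,345),.036,"button")
dk=(V<60)
bl(orange|((V<90)&(S<255)),(150,164,357,367),.013,"clip+line")
print(im[150:165,358:366,0]); 
bl((V<150)&(V>60)&(S<40),(178,243,294,334),.03,"nestblock")
save(0,cv2.resize(im[140:280,270:380],None,fx=5,fy=5,interpolation=cv2.INTER_CUBIC)[:600],"c2")
Z=np.zeros(d.shape)
for u,v in((314,212),(308,197),(314,186),(340,205),(350,205),(292,160),(292,200),(318,255),(300,140),(362,157)):
    p=cam[1]@(np.linalg.inv(cam[0])@[u,v,1]*d[v,u])+cam[2]; print((u,v),"z",p[2].round(4),"g",((p[:2]-O)@X).round(4),((p[:2]-O)@Y).round(4))
np.savez("g.npz",O=O,X=X,Y=Y,th=th)
E
```

```text
r -73.22 [0.5549 0.0935] 0.14
far 16.84 [0.4827 0.1595] 0.17
l -73.19 [0.4221 0.0543] 0.19
heading [106.78 106.81 106.84 106.8 ]
width 0.1384
origin [ 0.5351 -0.0806]
clip 59 px 362.1 155.5 g [ 0.1563 -0.0619] min [ 0.1518 -0.0679] max [ 0.1605 -0.0558] depth z 0.0127
pointer 51 px 342.1 203.9 g [ 0.0982 -0.0364] min [ 0.0966 -0.0487] max [ 0.0998 -0.0263] depth z 0.0121
button 84 px 328.2 260.0 g [ 0.0302 -0.0166] min [ 0.0204 -0.0202] max [ 0.04   -0.0129] depth z 0.0439
clip+line 63 px 361.8 155.5 g [ 0.1562 -0.0616] min [ 0.1518 -0.0667] max [ 0.1605 -0.0558] depth z 0.0128
[[214 210 211 211 211 213 210 209]
 [204 200 200 201 200 204 203 203]
 [177 175 170 174 171 170 175 176]
 [209 210 209 206 208 208 206 208]
 [209 204 208 194 196 206 203 203]
 [188 186 190 188 188 187 182 173]
 [ 90  89  86  82  81  85  82  84]
 [128 126 127 129 133 134 139 140]
 [204 202 205 199 203 205 203 205]
 [204 200 200 196 196 196 194 194]
 [182 180 174 174 165 164 159 155]
 [138 141 145 144 144 143 144 142]
 [156 146 139 138 139 137 141 148]
 [165 143 116 103 105 103 120 155]
 [119 126 125 128 131 127 133 156]]
nestblock 1934 px 313.2 210.3 g [ 0.094  -0.0004] min [ 0.0524 -0.0249] max [0.1279 0.0254] depth z 0.0222
(314, 212) z 0.0234 g 0.0901 -0.0011
(308, 197) z 0.0446 g 0.1152 0.0047
(314, 186) z 0.0221 g 0.1228 -0.0024
(340, 205) z 0.012 g 0.0945 -0.0343
(350, 205) z 0.0064 g 0.0924 -0.0476
(292, 160) z 0.006 g 0.1531 0.0237
(292, 200) z 0.0144 g 0.1041 0.0261
(318, 255) z 0.0462 g 0.0425 -0.0042
(300, 140) z 0.0059 g 0.177 0.0126
(362, 157) z 0.0124 g 0.1544 -0.0619
```

View pics/c2.png

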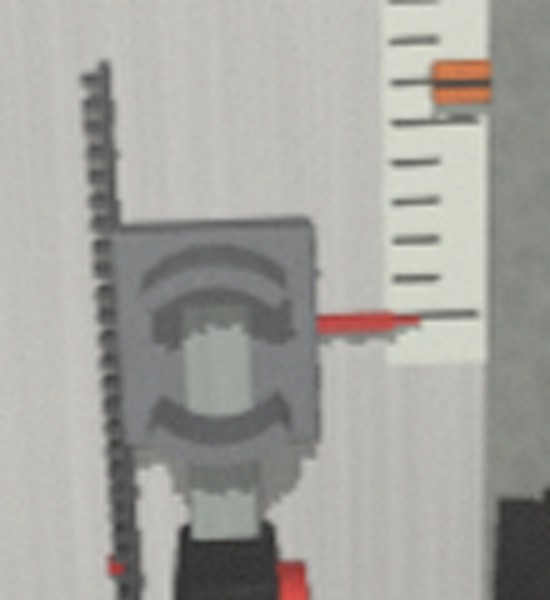

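The gauge fits: heading 106.8°, width 138 of 140 mm, button x≈30, nest x≈95, clip line x≈155. The crop shows an empty pocket, the pointer near a tick, and the black clip line six ticks further out. Now going towards the die and disc.

Call:
jog_arm --motion '[[[0.5,0.25,0,0,0,-0.012,0.3],[0.95,0.5,0,0,0,-0.012,0.3],[0.95,0.5,0,0,0,-0.012,0.3]]]'

```text
time_s: 2.75
tool_pos: [0.5274, 0.1481, 0.2007]
tool_rot: [179.9, -0.2, 106.7]
force: [-1.8, 0.2, 0.7]
grip_width: 0.0611
grasp_force: 0.0
```

Call:
jog_arm --motion '[[[0.5,0.25,0,0,0,0,0.3],[0.95,0.5,0,0,0,0,0.3],[0.95,0.5,0,0,0,0,0.3],[0.95,0.5,0,0,0,0,0.3],[0.95,0.5,0,0,0,0,0.3]]]'

```text
time_s: 3.25
tool_pos: [0.5492, 0.2457, 0.2001]
tool_rot: [-179.9, 0.1, 106.3]
force: [0.6, -1.1, 0.4]
grip_width: 0.0609
grasp_force: 0.0
```

```bash
cat > parts.py <<'E'
from h import *
g=np.load("g.npz"); 
def parts(name):
    cam=info("wrist"); im,d=env.read_camera("wrist"); save(0,im,name)
    np.savez(name+".npz",im=im,d=d,K=cam[0],Q=cam[1],o=cam[2])
    hsv=cv2.cvtColor(im,cv2.COLOR_RGB2HSV); H,S,V=[hsv[...,i].astype(int) for i in range(3)]
    o=env.get_obs(); T=R.from_euler('xyz',o["tool_rot"],degrees=True).as_matrix()
    print("tcp",o["tool_pos"].round(4),o["tool_rot"].round(2),"q",o["qpos"].round(0))
    roi=np.zeros(V.shape,np.uint8); roi[:232]=1
    for nm,m,h in(("die",(V<100)&(S<45),.016),("disc",(H>8)&(H<32)&(S>110),.010)):
        m=cv2.morphologyEx((m&(roi>0)).astype(np.uint8),cv2.MORPH_CLOSE,np.ones((9,9)) if nm=="disc" else np.ones((3,3)))
        for c in cv2.findContours(m,cv2.RETR_EXTERNAL,cv2.CHAIN_APPROX_NONE)[0]:
            if cv2.contourArea(c)<200: continue
            (u,v),ax,an=cv2.fitEllipse(c); 
            P=cast(cam,c[:,0,:],h/2); (cx,cy),r=cv2.minEnclosingCircle(P[:,:2].astype(np.float32))
            z=[(cam[1]@(np.linalg.inv(cam[0])@[x,y,1]*d[y,x])+cam[2])[2] for x,y in [(int(u),int(v))]]
            p=cast(cam,(u,v),h/2)[0]; rel=T.T@(np.r_[p[:2],o["tool_pos"][2]]-o["tool_pos"])
            print(nm,(round(u),round(v)),np.round(ax,1),"ell",p.round(4),"mec",round(cx,4),round(cy,4),"r",round(r,4),"z",np.round(z,4),"rel tool",rel[:2].round(4))
    return cam,im,d
E
python3 -c "
from parts import *
parts('w2')
cam=np.load('w1.npz');c=(cam['K'],cam['Q'],cam['o'])
for uv,z in (((362,156.4),.013),((342,203.9),.012)):
    P=cast(c,uv,z)[0,:2]-g['O'];print('gx',P@g['X'],P@g['Y'])"
```

```text
tcp [0.5493 0.2454 0.2003] [-1.7995e+02  1.4000e-01  1.0622e+02] q [ 14.  19. -51.  89.  15.  79. -22.]
die (354, 139) [28.5 36.9] ell [0.5797 0.3066 0.008 ] mec 0.5793 0.3046 r 0.0224 z [0.0153] rel tool [0.0502 0.0463]
die (503, 11) [20.9 35.1] ell [0.6915 0.4804 0.008 ] mec 0.6929 0.4822 r 0.0177 z [-0.001] rel tool [0.1859 0.2021]
disc (629, 217) [20.  34.9] ell [0.9567 0.3122 0.005 ] mec 0.9564 0.3153 r 0.0252 z [-0.2509] rel tool [-0.0497  0.4098]
disc (270, 84) [29.1 31.8] ell [0.4672 0.3393 0.005 ] mec 0.4672 0.3392 r 0.0178 z [0.0102] rel tool [ 0.113  -0.0526]
gx 0.1551795202149662 -0.061845477886085826
gx 0.09590124194473183 -0.03686013416511789
```

View pics/w2.png

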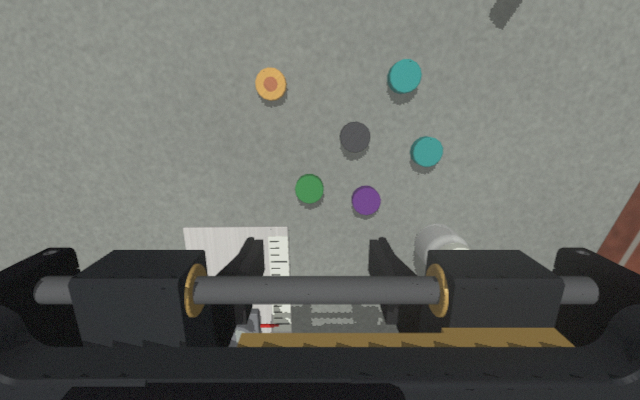

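This view shows the die at (354,138), the disc at (270,84), green at (309,189), purple (366,200) and teals (405,76) and (427,151). The die mask caught some shadow, so I'm refining it by depth.

```bash
cat >> parts.py <<'E'
def topfit(cam,d,uv,zlo,zhi,w=26):
    u0,v0=uv; us,vs=np.meshgrid(np.arange(u0-w,u0+w),np.arange(v0-w,v0+w)); us=us.ravel();vs=vs.ravel()
    P=(np.c_[us,vs,np.ones(len(us))]@np.linalg.inv(cam[0]).T*d[vs,us][:,None])@cam[1].T+cam[2]
    k=(P[:,2]>zlo)&(P[:,2]<zhi); Q=P[k]; (c,r)=cv2.minEnclosingCircle(Q[:,:2].astype(np.float32))
    o=env.get_obs(); T=R.from_euler('xyz',o["tool_rot"],degrees=True).as_matrix()
    print("n",k.sum(),"z",np.median(Q[:,2]).round(4),"mean",Q[:,:2].mean(0).round(4),"mec",np.round(c,4),"r",round(r,4),"rel",(T.T@(np.r_[Q[:,:2].mean(0),0]-o["tool_pos"])).round(4))
E
python3 -c "
from parts import *
t=np.load('w2.npz');c=(t['K'],t['Q'],t['o'])
topfit(c,t['d'],(354,138),.0125,.02); topfit(c,t['d'],(270,84),.0075,.014)"
```

```text
n 732 z 0.0158 mean [0.5782 0.3095] mec [0.5785 0.3093] r 0.0179 rel [0.054  0.0459 0.2001]
n 803 z 0.0099 mean [0.4675 0.3385] mec [0.4674 0.3384] r 0.0179 rel [ 0.1128 -0.0524  0.2001]
```

Call:
jog_arm --motion '[[[0.3,0.25,0.3,0,0,-0.003,0.3],[0.54,0.46,0.6,0,0,-0.003,0.3],[0.54,0.46,1.0,0,0,-0.003,0.3],[0.54,0.46,1.0,0,0,-0.003,0.3],[0.54,0.46,1.0,0,0,-0.003,0.3]]]'

```text
time_s: 3.8
tool_pos: [0.578, 0.3109, 0.1009]
tool_rot: [-179.9, 0.1, 106.8]
force: [0.3, 0.2, 0.5]
grip_width: 0.0607
grasp_force: 0.0
```

```bash
python3 -c "
from parts import *
c,im,d=parts('w3')
o=env.get_obs()
uv=proj(c,[0.578,0.309,0.016])[0].astype(int);print(uv)
topfit(c,d,uv,.0125,.02,40)"
```

```text
tcp [0.5788 0.3119 0.1026] [1.7989e+02 6.0000e-02 1.0682e+02] q [  5.  31. -48.  88.  23.  72. -30.]
die (316, 205) [36.8 42.6] ell [0.5795 0.308  0.008 ] mec 0.5798 0.3069 r 0.0218 z [0.0161] rel tool [-0.0039 -0.0005]
die (512, 42) [27.9 65. ] ell [0.6919 0.4866 0.008 ] mec 0.6954 0.4871 r 0.0223 z [0.0005] rel tool [0.1345 0.1588]
disc (206, 137) [38. 41.] ell [0.4667 0.3389 0.005 ] mec 0.4671 0.3386 r 0.0184 z [0.0115] rel tool [ 0.0583 -0.0995]
[314 205]
n 1134 z 0.0158 mean [0.5783 0.3101] mec [0.5786 0.3097] r 0.018 rel [-0.0014 -0.0013  0.1026]
```

Call:
jog_arm --motion '[[[-0.012,-0.008,0.4,0,0,0,0.3],[-0.012,-0.008,0.7,0,0,0,0.3],[-0.012,-0.008,0.83,0,0,0,0.3],[-0.012,-0.008,0.83,0,0,0,0.3]]]'

```text
time_s: 4.25
tool_pos: [0.5773, 0.311, 0.0179]
tool_rot: [-180.0, 0.1, 106.9]
force: [0.6, 0.2, 0.5]
grip_width: 0.0612
grasp_force: 0.0
```

Call:
jog_arm --motion '[[[0,0,0,0,0,0,0.75],[0,0,0,0,0,0,0.75],[0,0,0,0,0,0,0.75],[0,0,0,0,0,0,0.75],[0,0,0,0,0,0,0.75]]]'

```text
time_s: 4.75
tool_pos: [0.5771, 0.3125, 0.0182]
tool_rot: [180.0, 0.0, 107.0]
force: [-0.1, -0.4, -0.0]
grip_width: 0.0289
grasp_force: 0.0
```

The jaws went past 36 mm with no force, so something missed. Looking before doing anything else.

```bash
python3 -c "
from parts import *
c,im,d=parts('w4'); print(env.get_obs()['grip_width'],env.get_obs()['grasp_force'])
t,dd=env.read_camera('top'); np.savez('t2.npz',im=t,d=dd)
s,_=env.read_camera('scene')
a=cv2.resize(im[100:300,200:440],(480,400)); b=cv2.resize(s[230:330,340:460],(480,400)) 
save(0,np.hstack([a,b])[:,:800],'c4') if 0 else save(0,cv2.resize(np.hstack([a,b]),(800,333)),'c4')"
```

```text
tcp [0.577  0.3124 0.018 ] [179.99   0.   106.99] q [  3.  35. -46.  92.  27.  65. -32.]
die (317, 223) [19.8 51.5] ell [0.5755 0.3208 0.008 ] mec 0.5771 0.3168 r 0.0164 z [0.0168] rel tool [0.0085 0.0011]
die (594, 22) [39.8 76.9] ell [0.6897 0.4812 0.008 ] mec 0.6922 0.4828 r 0.019 z [0.001] rel tool [0.1285 0.1571]
disc (161, 149) [54.6 59.9] ell [0.4665 0.339  0.005 ] mec 0.4671 0.3389 r 0.0193 z [0.0098] rel tool [ 0.0577 -0.0979]
0.026261009754405852 0.0
```

View pics/c4.png

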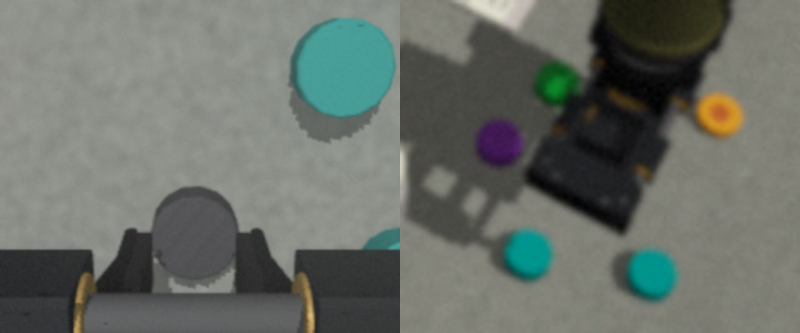

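Call:
jog_arm --motion '[[[0,0,0,0,0,0,0.75],[0,0,0,0,0,0,0.75]]]'

```text
time_s: 5.1
tool_pos: [0.5769, 0.3123, 0.0176]
tool_rot: [-180.0, 0.0, 107.0]
force: [-0.0, 0.9, 0.1]
grip_width: 0.0222
grasp_force: 0.0
```

```bash
python3 -c "
from parts import *
t=np.load('w4.npz');c=(t['K'],t['Q'],t['o']);o=env.get_obs()
print(o['grip_width'],o['grasp_force'],proj(c,np.r_[o['tool_pos'][:2],.016]))
topfit(c,t['d'],(317,240),.0125,.02,40)
im=t['im'];print(im[235,280:356:2,0]); us=np.arange(284,352,3)
P=(np.c_[us,0*us+238,np.ones(len(us))]@np.linalg.inv(c[0]).T*t['d'][238,us][:,None])@c[1].T+c[2];T=c[1]
print(np.c_[us,P[:,2]*1e3, (P[:,:2]-o['tool_pos'][:2])@[np.sin(np.radians(107)),-np.cos(np.radians(107))]*1e3].round(0).tolist())"
```

```text
0.022181466708021486 0.0 [[314.69306194 239.39586657]]
n 2094 z 0.0158 mean [0.5782 0.3105] mec [0.5786 0.3093] r 0.0182 rel [-0.0021  0.0007  0.0176]
[143 141 138 140 139 143  81  87  84  85  80  85  85  84  85  82  81  83
  88  83  86  82  84  87  86  86  85  83  84  85  79  85 142 141 140 139
 138 145]
[[284.0, -0.0, -22.0], [287.0, 1.0, -20.0], [290.0, 13.0, -16.0], [293.0, 17.0, -14.0], [296.0, 16.0, -12.0], [299.0, 16.0, -10.0], [302.0, 16.0, -8.0], [305.0, 16.0, -6.0], [308.0, 16.0, -4.0], [311.0, 16.0, -2.0], [314.0, 15.0, -0.0], [317.0, 16.0, 2.0], [320.0, 16.0, 3.0], [323.0, 16.0, 5.0], [326.0, 17.0, 7.0], [329.0, 17.0, 9.0], [332.0, 15.0, 11.0], [335.0, 16.0, 13.0], [338.0, 16.0, 15.0], [341.0, 16.0, 17.0], [344.0, 1.0, 21.0], [347.0, -1.0, 23.0], [350.0, 40.0, 20.0]]
```

The die hasn't moved, and the fingers appear to sit behind it in tool −x. I'll measure the fingers themselves in tool coordinates from the wrist depth.

```bash
python3 -c "
from h import *
M=np.array(env.camera_info('wrist')['mount']);K=np.array(env.camera_info('wrist')['camera_matrix'])
for n in('w2','w4'):
    t=np.load(n+'.npz');d=t['d'];im=t['im']
    v,u=np.mgrid[225:345:6,230:405:3];v=v.ravel();u=u.ravel()
    P=np.c_[(np.c_[u,v,np.ones(len(u))]@np.linalg.inv(K).T*d[v,u][:,None]),np.ones(len(u))]@M.T
    k=(P[:,2]<.03)&(P[:,2]>-.06)&(d[v,u]>0)
    if n=='w4': k&=P[:,2]<-.004
    for v0 in np.unique(v[k]):
        q=P[k&(v==v0)]; 
        for s in(-1,1):
            w=q[q[:,1]*s>0]; 
            if len(w): print(n,v0,'L' if s<0 else 'R','x',(w[:,0].min()*1e3).round(),(w[:,0].max()*1e3).round(),'y',(w[:,1].min()*1e3).round(),(w[:,1].max()*1e3).round(),'z',(w[:,2].min()*1e3).round(),(w[:,2].max()*1e3).round())
"
```

```text
w2 237 L x 11.0 11.0 y -37.0 -37.0 z -22.0 -22.0
w2 237 R x 11.0 11.0 y 37.0 37.0 z -22.0 -22.0
w2 243 L x 10.0 12.0 y -38.0 -31.0 z -31.0 -26.0
w2 243 R x 9.0 12.0 y 31.0 38.0 z -31.0 -26.0
w2 249 L x 8.0 11.0 y -38.0 -30.0 z -38.0 -29.0
w2 249 R x 7.0 12.0 y 31.0 39.0 z -39.0 -29.0
w2 255 L x 1.0 11.0 y -38.0 -30.0 z -45.0 -23.0
w2 255 R x 0.0 12.0 y 31.0 38.0 z -46.0 -22.0
w2 261 L x -3.0 12.0 y -40.0 -30.0 z -53.0 -24.0
w2 261 R x -2.0 12.0 y 31.0 41.0 z -52.0 -24.0
w2 267 L x -6.0 12.0 y -39.0 -30.0 z -58.0 -24.0
w2 267 R x -7.0 12.0 y 31.0 41.0 z -58.0 -24.0
w2 273 L x -5.0 10.0 y -34.0 -30.0 z -60.0 -34.0
w2 273 R x -5.0 5.0 y 31.0 32.0 z -51.0 -33.0
w4 237 L x 12.0 12.0 y -21.0 -21.0 z -22.0 -22.0
w4 237 R x 12.0 12.0 y 22.0 22.0 z -22.0 -22.0
w4 243 L x 9.0 12.0 y -22.0 -14.0 z -31.0 -24.0
w4 243 R x 9.0 12.0 y 15.0 22.0 z -31.0 -24.0
w4 249 L x 6.0 11.0 y -22.0 -14.0 z -37.0 -25.0
w4 249 R x 6.0 12.0 y 15.0 23.0 z -38.0 -25.0
w4 255 L x 2.0 12.0 y -23.0 -14.0 z -46.0 -26.0
w4 255 R x 2.0 11.0 y 15.0 23.0 z -45.0 -26.0
w4 261 L x -1.0 12.0 y -23.0 -14.0 z -52.0 -27.0
w4 261 R x -1.0 12.0 y 15.0 24.0 z -52.0 -27.0
w4 267 L x -4.0 12.0 y -25.0 -14.0 z -58.0 -28.0
w4 267 R x -4.0 12.0 y 15.0 26.0 z -58.0 -28.0
w4 273 L x -7.0 9.0 y -17.0 -14.0 z -59.0 -29.0
w4 273 R x -8.0 10.0 y 15.0 19.0 z -60.0 -28.0
```

The visible fingertips end near tool z = −22 mm, not the stated +14 mm. They closed about 24 mm above the 16 mm die, which explains the empty close. I'm refining the real tip offset before going lower.

```bash
python3 -c "
from h import *
M=np.array(env.camera_info('wrist')['mount']);K=np.array(env.camera_info('wrist')['camera_matrix'])
for n in('w1','w2','w3'):
    t=np.load(n+'.npz');d=t['d'];
    v,u=np.mgrid[205:260,240:400];v=v.ravel();u=u.ravel()
    P=np.c_[(np.c_[u,v,np.ones(len(u))]@np.linalg.inv(K).T*d[v,u][:,None]),np.ones(len(u))]@M.T
    k=(P[:,2]<.03)&(P[:,2]>-.06)&(d[v,u]>0)&(abs(P[:,1])<.06)&(abs(P[:,1])>.025)
    for v0 in np.unique(v[k])[:4]: q=P[k&(v==v0)]; print(n,v0,len(q),(q[:,:3].mean(0)*1e3).round(1),'zmax',(q[:,2].max()*1e3).round(1))
    q=P[k]; print('overall zmax',np.sort(q[:,2])[-5:].round(4),'inner y',abs(q[:,1]).min().round(4))
p=np.array([[9.5,30.5,14,1e3],[9.5,38,14,1e3],[9.5,30.5,-20,1e3]])/1e3
c=p@np.linalg.inv(M).T; print((c[:,:3]@K.T)[:,:2]/c[:,2:3])
"
```

```text
w1 237 8 [ 11.3   0.2 -21.3] zmax -20.6
w1 238 14 [ 11.5   0.3 -23.2] zmax -22.0
w1 239 16 [ 11.4   0.3 -24.4] zmax -24.0
w1 240 35 [ 10.6  -0.8 -24. ] zmax -21.3
overall zmax [-0.0211 -0.0211 -0.0209 -0.0206 -0.0206] inner y 0.0299
w2 237 8 [ 11.3   0.3 -21.4] zmax -20.5
w2 238 14 [ 11.4   0.3 -23.1] zmax -22.3
w2 239 16 [ 11.5   0.3 -24.7] zmax -23.2
w2 240 36 [ 10.6   0.2 -24. ] zmax -21.5
overall zmax [-0.0215 -0.0213 -0.0212 -0.0207 -0.0205] inner y 0.0299
w3 237 8 [ 11.5   0.2 -21.8] zmax -21.2
w3 238 14 [ 11.4   0.3 -23. ] zmax -21.8
w3 239 16 [ 11.3   0.2 -24.3] zmax -23.5
w3 240 36 [ 10.6   0.3 -24.1] zmax -21.7
overall zmax [-0.0216 -0.0215 -0.0212 -0.0212 -0.0209] inner y 0.0299
[[359.72705209 219.69180654]
 [370.67534575 219.69121931]
 [367.81587375 239.02178402]]
```

The real tips are at tool z ≈ −20.5 mm, so every tool height needs to be about 34.5 mm lower than nominal. I'll open, recentre, and lower carefully.

Call:
jog_arm --motion '[[[0,0,0,0,0,0,0.3],[0,0,0,0,0,0,0.3],[0,0,0,0,0,0,0.3],[0,0,0,0,0,0,0.3],[-0.03,0.005,0,0,0,0,0.3]]]'

```text
time_s: 5.6
tool_pos: [0.578, 0.3101, 0.0178]
tool_rot: [-180.0, -0.0, 107.0]
force: [0.0, 0.8, 0.2]
grip_width: 0.0538
grasp_force: 0.0
```

Call:
jog_arm --motion '[[[0,0,0.1,0,0,0,0.3],[0,0,0.2,0,0,0,0.3],[0,0,0.25,0,0,0,0.3],[0,0,0.25,0,0,0,0.3]]]'

```text
time_s: 6.0
tool_pos: [0.5772, 0.309, -0.009]
tool_rot: [-179.8, 0.0, 107.0]
force: [-0.7, 0.1, -0.3]
grip_width: 0.061
grasp_force: 0.0
```

Call:
jog_arm --motion '[[[0,0,0.05,0,0,0,0.3],[0,0,0.09,0,0,0,0.3],[0,0,0.09,0,0,0,0.3]]]'

```text
time_s: 6.3
tool_pos: [0.5779, 0.3094, -0.0169]
tool_rot: [-179.9, 0.0, 107.0]
force: [0.5, -0.2, 0.3]
grip_width: 0.0607
grasp_force: 0.0
```

Call:
jog_arm --motion '[[[0,0,0,0,0,0,0.75],[0,0,0,0,0,0,0.75],[0,0,0,0,0,0,0.75],[0,0,0,0,0,0,0.75],[0,0,0,0,0,0,0.75]]]'

```text
time_s: 6.8
tool_pos: [0.5784, 0.3096, -0.0161]
tool_rot: [180.0, 0.0, 107.0]
force: [-0.3, 0.6, 0.2]
grip_width: 0.0349
grasp_force: 25.0
```

The die is held at 25 N and 35 mm. Lifting and carrying it to the gauge.

Call:
jog_arm --motion '[[[0,0,-0.2,0,0,0,0.75],[0,0,-0.5,0,0,0,0.75],[0,0,-0.8,0,0,0,0.75],[0,0,-1.0,0,0,0,0.75],[0,0,-1.0,0,0,0,0.75]]]'

```text
time_s: 7.3
tool_pos: [0.58, 0.311, 0.0869]
tool_rot: [179.7, -0.1, 107.0]
force: [0.1, -0.2, -1.5]
grip_width: 0.0346
grasp_force: 25.0
```

Call:
jog_arm --motion '[[[-0.3,-0.15,0,0,0,0,0.75],[-0.6,-0.3,0,0,0,0,0.75],[-0.9,-0.45,0,0,0,0,0.75],[-1.0,-0.5,0,0,0,0,0.75]]]'

```text
time_s: 7.7
tool_pos: [0.5588, 0.1938, 0.0814]
tool_rot: [-179.8, 0.2, 106.7]
force: [-0.9, -0.6, -1.9]
grip_width: 0.0351
grasp_force: 25.0
```

Call:
jog_arm --motion '[[[-0.3,-0.15,0,0,0,0,0.75],[-0.6,-0.3,0,0,0,0,0.75],[-0.9,-0.45,0,0,0,0,0.75],[-1.0,-0.5,0,0,0,0,0.75]]]'

```text
time_s: 8.1
tool_pos: [0.5401, 0.0848, 0.0822]
tool_rot: [-179.8, 0.1, 106.7]
force: [-0.8, 0.9, -1.5]
grip_width: 0.0351
grasp_force: 25.0
```

Call:
jog_arm --motion '[[[-0.3,-0.15,0,0,0,0,0.75],[-0.6,-0.3,0,0,0,0,0.75],[-0.9,-0.45,0,0,0,0,0.75],[-1.0,-0.5,0,0,0,0,0.75],[-1.0,-0.5,0,0,0,0,0.75]]]'

```text
time_s: 8.6
tool_pos: [0.522, -0.0224, 0.083]
tool_rot: [-180.0, -0.0, 106.8]
force: [0.4, 0.7, -1.7]
grip_width: 0.0349
grasp_force: 25.0
```

```bash
cat > nest.py <<'E'
from parts import *
O,X,Y=g["O"],g["X"],g["Y"]
def world(cam,d):
    v,u=np.mgrid[0:400,0:640]; 
    return (np.dstack([u,v,np.ones(u.shape)])@np.linalg.inv(cam[0]).T*d[...,None])@cam[1].T+cam[2]
def nest(cam,im,d):
    W=world(cam,d); q=W[...,:2]-O; gx,gy,z=q@X,q@Y,W[...,2]
    hsv=cv2.cvtColor(im,cv2.COLOR_RGB2HSV);S,V=hsv[...,1],hsv[...,2]
    w=(abs(z-.044)<.003)&(gx>.06)&(gx<.135)&(abs(gy)<.03)&(S<60)&(V>60)
    a=gx[w];b=gy[w]; A=a>.095
    f=lambda k:(a[k].min().round(4),a[k].max().round(4),b[k].min().round(4),b[k].max().round(4),k.sum())
    print("walls far",f(A),"near",f(~A)) if (~A).any() and A.any() else print("walls",w.sum())
    bl=(abs(z-.022)<.003)&(gx>.06)&(gx<.14)&(abs(gy)<.035)&(V>60)
    print("block x",np.percentile(gx[bl],[.5,99.5]).round(4),"y",np.percentile(gy[bl],[.5,99.5]).round(4))
    H=hsv[...,0]; red=((H<5)|(H>172))&(S>120)&(abs(z-.012)<.006)&(gy<-.025)&(gx>.08)&(gx<.2)
    if red.any(): print("pointer x",np.median(gx[red]).round(4),"n",red.sum(),"y",gy[red].min().round(4))
    org=(H>5)&(H<22)&(S>130)&(abs(z-.013)<.003)&(abs(gy+.062)<.02)
    if org.any(): print("clip x",gx[org].mean().round(4),gx[org].min().round(4),gx[org].max().round(4))
E
python3 -c "
from nest import *
for n in('w1',None):
    if n: t=np.load(n+'.npz');c=(t['K'],t['Q'],t['o']);im,d=t['im'],t['d']
    else: c,im,d=parts('w5')
    nest(c,im,d)
print(env.get_obs()['grip_width'],env.get_obs()['grasp_force'])
"
```

```text
walls far (np.float64(0.1091), np.float64(0.1201), np.float64(-0.0161), np.float64(0.0174), np.int64(144)) near (np.float64(0.0711), np.float64(0.0817), np.float64(-0.0162), np.float64(0.0172), np.int64(140))
block x [0.0606 0.1232] y [-0.0243  0.0251]
pointer x 0.0959 n 50 y -0.0497
clip x 0.1562 0.1517 0.1604
tcp [ 0.5224 -0.0203  0.0833] [ 1.7999e+02 -7.0000e-02  1.0696e+02] q [ 43.  13. -48. 108.  11.  63.   8.]
die (280, 212) [ 6.8 55.1] ell [ 0.4934 -0.036   0.008 ] mec 0.4921 -0.0313 r 0.0229 z [0.0133] rel tool [-0.0066 -0.0324]
die (312, 162) [24.6 40.7] ell [0.5074 0.0147 0.008 ] mec 0.508 0.0144 r 0.0192 z [0.0232] rel tool [ 0.0379 -0.0042]
die (628, 69) [ 24.5 115.8] ell [0.7226 0.1564 0.008 ] mec 0.7216 0.1626 r 0.043 z [-0.0011] rel tool [0.1106 0.2429]
disc (389, 91) [13.8 20.3] ell [0.5506 0.0874 0.005 ] mec 0.5509 0.0871 r 0.0082 z [0.0148] rel tool [0.0947 0.0584]
walls far (np.float64(0.1093), np.float64(0.12), np.float64(-0.0164), np.float64(0.017), np.int64(359)) near (np.float64(0.0711), np.float64(0.0818), np.float64(-0.0169), np.float64(0.0171), np.int64(334))
block x [0.0609 0.1235] y [-0.0246  0.0248]
pointer x 0.0959 n 121 y -0.0512
clip x 0.1558 0.1514 0.1604
0.034934137084148116 24.999895138316788
```

View pics/w5.png

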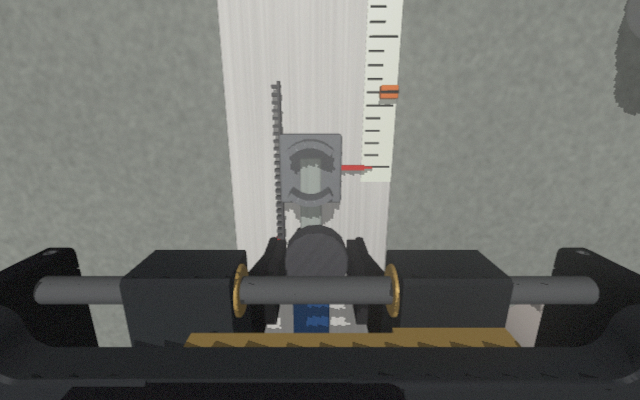

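The view shows the die held between the fingers at (316,252), the pocket at (312,168), the pointer at (355,168) and the clip at (389,92). The nest centre measures x = 95.6 mm, y = 0.3 mm in gauge axes. Next, the held die's offset in the tool frame.

```bash
cat > held.py <<'E'
from nest import *
def held(name,h,nx=.0957,ny=.0003,zf=.022):
    t=np.load(name+'.npz');c=(t['K'],t['Q'],t['o']);im,d=t['im'],t['d']
    W=world(c,d); M=np.array(env.camera_info('wrist')['mount']); Rt=c[1]@M[:3,:3].T; tcp=c[2]-Rt@M[:3,3]
    P=(W-tcp)@Rt
    sel=np.zeros(d.shape,bool); sel[222:274,285:348]=1
    k=sel&(P[...,2]<-.0)&(P[...,2]>-.06)&(abs(P[...,1])<.0195); z=np.median(P[...,2][k&(P[...,0]>.002)&(abs(P[...,1])<.012)])
    k&=abs(P[...,2]-z)<.003; q=P[k]; xm=np.percentile(q[:,0],99.7); row=q[np.abs(q[:,0]-(xm-.012))<.002]
    ym=(row[:,1].max()+row[:,1].min())/2; cen=np.array([xm-.018,ym,z+h])
    print("n",k.sum(),"top z tool",z.round(4),"xmax",xm.round(4),"y",row[:,1].min().round(4),row[:,1].max().round(4),"centre underside (tool)",cen.round(4))
    cw=tcp+Rt@cen; tgt=np.r_[O+nx*X+ny*Y,zf]; print("under world",cw.round(4),"move tool",(Rt.T@(tgt-cw)).round(4),"yaw err",(np.degrees(g['th'])-np.degrees(np.arctan2(Rt[1,0],Rt[0,0]))).round(2))
E
python3 -c "
from held import *
held('w5',.016)"
```

```text
n 2255 top z tool -0.0317 xmax 0.0176 y -0.0165 0.0177 centre underside (tool) [-0.0004  0.0006 -0.0157]
under world [ 0.5228 -0.0226  0.0988] move tool [ 0.0365 -0.0052  0.0768] yaw err -0.02
```

Call:
jog_arm --motion '[[[0.2,-0.03,0,0,0,0,0.75],[0.365,-0.052,0.1,0,0,0,0.75],[0.365,-0.052,0.3,0,0,0,0.75],[0.365,-0.052,0.45,0,0,0,0.75],[0.365,-0.052,0.45,0,0,0,0.75]]]'

```text
time_s: 9.15
tool_pos: [0.5046, 0.0144, 0.0367]
tool_rot: [-179.8, -0.1, 107.2]
force: [-1.1, -0.1, -1.9]
grip_width: 0.0349
grasp_force: 25.0
```

```bash
python3 -c "
from held import *
c,im,d=parts('w6'); nest(c,im,d); held('w6',.016)" | grep -v "^di"
```

```text
tcp [0.5057 0.0139 0.0378] [-1.7989e+02 -1.0000e-01  1.0711e+02] q [ 39.  15. -48. 112.  13.  58.   2.]
walls far (np.float64(0.1093), np.float64(0.1202), np.float64(-0.0171), np.float64(0.0176), np.int64(518)) near (np.float64(0.0778), np.float64(0.0778), np.float64(-0.0172), np.float64(-0.0172), np.int64(1))
block x [0.0912 0.1237] y [-0.0246  0.025 ]
pointer x 0.096 n 177 y -0.0513
clip x 0.1561 0.1511 0.1606
n 2256 top z tool -0.0316 xmax 0.0177 y -0.0165 0.0177 centre underside (tool) [-0.0003  0.0006 -0.0156]
under world [0.5053 0.0143 0.0523] move tool [-0.0039  0.0009  0.0303] yaw err -0.37
```

Call:
jog_arm --motion '[[[-0.037,0.008,0.03,0,0,0.002,0.75],[-0.037,0.008,0.03,0,0,0.002,0.75],[-0.037,0.008,0.03,0,0,0.002,0.75],[-0.037,0.008,0.03,0,0,0.002,0.75]]]'

```text
time_s: 9.6
tool_pos: [0.5091, 0.0088, 0.0361]
tool_rot: [180.0, 0.0, 106.6]
force: [-0.5, 0.5, -1.5]
grip_width: 0.0344
grasp_force: 25.0
```

```bash
python3 -c "
from held import *
for n in('w7','w8'):
    c,im,d=parts(n); nest(c,im,d); held(n,.016)" | grep -v "^di"
```

```text
tcp [0.5089 0.0088 0.0361] [1.7997e+02 2.0000e-02 1.0660e+02] q [ 39.  15. -48. 112.  14.  58.   2.]
walls 524
block x [0.0853 0.1236] y [-0.0246  0.0249]
pointer x 0.0961 n 176 y -0.0512
clip x 0.156 0.1512 0.1604
n 2257 top z tool -0.0317 xmax 0.0176 y -0.0165 0.0177 centre underside (tool) [-0.0004  0.0006 -0.0157]
under world [0.5097 0.0086 0.0518] move tool [ 0.0029 -0.0018  0.0298] yaw err 0.2
tcp [0.5089 0.0088 0.036 ] [1.7998e+02 2.0000e-02 1.0661e+02] q [ 39.  15. -48. 112.  14.  58.   2.]
walls 528
block x [0.0859 0.1236] y [-0.0246  0.0249]
pointer x 0.0961 n 177 y -0.0512
clip x 0.1561 0.1513 0.1605
n 2256 top z tool -0.0317 xmax 0.0176 y -0.0165 0.0177 centre underside (tool) [-0.0004  0.0006 -0.0157]
under world [0.5096 0.0087 0.0518] move tool [ 0.0028 -0.0017  0.0298] yaw err 0.2
```

The arm takes about half a second to settle. Making a small correction with hold rows.

Call:
jog_arm --motion '[[[0.028,-0.017,0,0,0,-0.001,0.75],[0.028,-0.017,0,0,0,-0.001,0.75],[0.028,-0.017,0,0,0,-0.001,0.75],[0.028,-0.017,0,0,0,-0.001,0.75],[0.028,-0.017,0,0,0,-0.001,0.75]]]'

```text
time_s: 10.2
tool_pos: [0.5063, 0.0111, 0.0357]
tool_rot: [180.0, 0.0, 106.8]
force: [0.8, -0.7, -1.2]
grip_width: 0.0349
grasp_force: 25.0
```

```bash
python3 -c "
from held import *
for n in('w9',):
    c,im,d=parts(n); held(n,.016)" | grep -v "^di"
```

```text
tcp [0.5063 0.0111 0.0358] [180.    0.  106.8] q [ 39.  15. -48. 113.  13.  58.   2.]
n 2261 top z tool -0.0317 xmax 0.0177 y -0.0164 0.0177 centre underside (tool) [-0.0003  0.0006 -0.0157]
under world [0.5069 0.011  0.0515] move tool [-0.0002  0.0002  0.0295] yaw err -0.0
```

Aligned within 0.2 mm. Lowering into the pocket in stages.

Call:
jog_arm --motion '[[[0,0,0.05,0,0,0,0.75],[0,0,0.1,0,0,0,0.75],[0,0,0.15,0,0,0,0.75],[0,0,0.15,0,0,0,0.75],[0,0,0.15,0,0,0,0.75]]]'

```text
time_s: 10.75
tool_pos: [0.506, 0.0112, 0.0205]
tool_rot: [-180.0, -0.0, 106.8]
force: [0.2, 0.6, -0.4]
grip_width: 0.0349
grasp_force: 25.0
```

Call:
jog_arm --motion '[[[0,0,0.05,0,0,0,0.75],[0,0,0.1,0,0,0,0.75],[0,0,0.13,0,0,0,0.75],[0,0,0.13,0,0,0,0.75],[0,0,0.13,0,0,0,0.75]]]'

```text
time_s: 11.25
tool_pos: [0.5062, 0.0112, 0.0076]
tool_rot: [-180.0, -0.0, 106.8]
force: [0.4, 0.5, -2.3]
grip_width: 0.035
grasp_force: 25.0
```

Call:
jog_arm --motion '[[[0,0,0.008,0,0,0,0.75],[0,0,0.015,0,0,0,0.75],[0,0,0.015,0,0,0,0.75],[0,0,0.015,0,0,0,0.75]]]'

```text
time_s: 11.65
tool_pos: [0.5064, 0.0111, 0.0067]
tool_rot: [180.0, 0.0, 106.8]
force: [-1.7, 0.0, 4.4]
grip_width: 0.035
grasp_force: 25.0
```

Contact felt at the floor height (underside ≈22.4 mm). Releasing and rising.

Call:
jog_arm --motion '[[[0,0,0,0,0,0,0.35],[0,0,0,0,0,0,0.35],[0,0,0,0,0,0,0.35],[0,0,0,0,0,0,0.35],[0,0,0,0,0,0,0.35]]]'

```text
time_s: 12.15
tool_pos: [0.5062, 0.0112, 0.0061]
tool_rot: [-180.0, -0.0, 106.8]
force: [-0.2, -0.7, -1.3]
grip_width: 0.0559
grasp_force: 0.0
```

Call:
jog_arm --motion '[[[0,0,-0.2,0,0,0,0.35],[0,0,-0.5,0,0,0,0.35],[0,0,-0.9,0,0,0,0.35],[0,0,-0.9,0,0,0,0.3],[0,0,-0.9,0,0,0,0.3]]]'

```text
time_s: 12.65
tool_pos: [0.507, 0.0109, 0.097]
tool_rot: [179.9, 0.1, 106.8]
force: [0.7, 0.4, -0.5]
grip_width: 0.0599
grasp_force: 0.0
```

```bash
python3 -c "
from held import *
c,im,d=parts('w10'); nest(c,im,d)
W=world(c,d);q=W[...,:2]-O;gx,gy,z=q@X,q@Y,W[...,2]
k=(abs(z-.038)<.003)&(abs(gx-.0957)<.021)&(abs(gy)<.021)
print('die top n',k.sum(),'z',np.median(z[k]).round(4),'x',gx[k].min().round(4),gx[k].max().round(4),'y',gy[k].min().round(4),gy[k].max().round(4))
A=np.c_[gx[k],gy[k],np.ones(k.sum())]; print('tilt mm/mm',np.linalg.lstsq(A,z[k],rcond=None)[0].round(4))
o=env.get_obs();T=R.from_euler('xyz',o['tool_rot'],degrees=True).as_matrix();print('disc rel',(T.T@(np.array([.4674,.3384,0])-o['tool_pos'])).round(4))
" | grep -v "^di[es][ c] ("
```

```text
tcp [0.506  0.0109 0.0959] [-1.7998e+02  3.0000e-02  1.0680e+02] q [ 42.  10. -50. 109.   9.  64.   6.]
die (316, 213) [42.3 45.2] ell [0.5106 0.0016 0.008 ] mec 0.5115 0.0004 r 0.0253 z [0.039] rel tool [-0.0103  0.0017]
die (616, 111) [ 46.5 102.3] ell [0.7294 0.1629 0.008 ] mec 0.7262 0.1677 r 0.0462 z [-0.0007] rel tool [0.0809 0.2578]
die (529, 5) [12.9 36.9] ell [0.6207 0.2128 0.008 ] mec 0.6198 0.2147 r 0.0144 z [-0.0003] rel tool [0.1602 0.1681]
walls far (np.float64(0.1098), np.float64(0.1202), np.float64(-0.0169), np.float64(0.0176), np.int64(295)) near (np.float64(0.0711), np.float64(0.0912), np.float64(-0.0169), np.float64(0.0173), np.int64(285))
block x [0.0605 0.1234] y [-0.0246  0.0251]
pointer x 0.096 n 92 y -0.0508
clip x 0.1559 0.1515 0.16
die top n 1466 z 0.0388 x 0.0755 0.1167 y -0.0172 0.0184
tilt mm/mm [0.0058 0.0021 0.0382]
disc rel [0.3247 0.0577 0.0957]
```

The die is seated flat: top at 38.8 mm, centred, tilt under 0.6%. Going for the disc.

Call:
jog_arm --motion '[[[0.4,0.07,0,0,0,0,0.3],[0.8,0.15,0,0,0,0,0.3],[1.0,0.19,0,0,0,0,0.3]]]'

```text
time_s: 13.0
tool_pos: [0.4936, 0.116, 0.095]
tool_rot: [-179.9, -0.1, 107.0]
force: [0.2, 0.3, -0.1]
grip_width: 0.0607
grasp_force: 0.0
```

Call:
jog_arm --motion '[[[0.4,0.07,0,0,0,0,0.3],[0.8,0.15,0,0,0,0,0.3],[1.0,0.19,0,0,0,0,0.3]]]'

```text
time_s: 13.3
tool_pos: [0.4825, 0.2174, 0.0949]
tool_rot: [-179.9, -0.1, 107.1]
force: [-0.1, 0.4, 0.9]
grip_width: 0.0611
grasp_force: 0.0
```

Call:
jog_arm --motion '[[[0.4,0.07,0,0,0,0,0.3],[0.8,0.15,0,0,0,0,0.3],[1.0,0.19,0,0,0,0,0.3],[1.0,0.19,0,0,0,0,0.3],[1.0,0.19,0,0,0,0,0.3]]]'

```text
time_s: 13.8
tool_pos: [0.4731, 0.3143, 0.0946]
tool_rot: [-179.8, 0.0, 106.9]
force: [0.4, -1.2, -0.1]
grip_width: 0.0607
grasp_force: 0.0
```

Call:
jog_arm --motion '[[[0.1,0,0.2,0,0,0,0.3],[0.24,0,0.4,0,0,0,0.3],[0.24,0,0.4,0,0,0,0.3],[0.24,0,0.4,0,0,0,0.3],[0.24,0,0.4,0,0,0,0.3]]]'

```text
time_s: 14.3
tool_pos: [0.4683, 0.3366, 0.0569]
tool_rot: [179.9, 0.0, 106.7]
force: [0.6, -0.3, 0.2]
grip_width: 0.0608
grasp_force: 0.0
```

```bash
python3 -c "
from parts import *
c,im,d=parts('w11')
uv=proj(c,[0.4674,0.3384,0.01])[0].astype(int);print(uv)
topfit(c,d,uv,.0075,.014,40)" | grep -v "^die"
```

```text
tcp [0.4684 0.3368 0.0571] [1.7992e+02 4.0000e-02 1.0670e+02] q [  6.  25. -54. 102.  23.  64. -39.]
disc (315, 212) [41.1 43. ] ell [0.4675 0.3392 0.005 ] mec 0.4677 0.3386 r 0.0185 z [0.0097] rel tool [ 0.0025 -0.0002]
disc (433, 30) [62.6 69.7] ell [0.5077 0.4886 0.005 ] mec 0.5074 0.4894 r 0.0231 z [-0.0017] rel tool [0.1341 0.0813]
[314 214]
n 1484 z 0.0098 mean [0.4671 0.3393] mec [0.4669 0.3386] r 0.0182 rel [ 0.0027 -0.0006  0.0571]
```

Call:
jog_arm --motion '[[[0.022,0,0.3,0,0,0,0.3],[0.022,0,0.5,0,0,0,0.3],[0.022,0,0.66,0,0,0,0.3],[0.022,0,0.74,0,0,0,0.3],[0.022,0,0.74,0,0,0,0.3]]]'

```text
time_s: 14.85
tool_pos: [0.4663, 0.3393, -0.0184]
tool_rot: [-179.9, 0.0, 106.8]
force: [-0.1, -0.4, 0.6]
grip_width: 0.0608
grasp_force: 0.0
```

Call:
jog_arm --motion '[[[0,0,0,0,0,0,0.75],[0,0,0,0,0,0,0.75],[0,0,0,0,0,0,0.75],[0,0,0,0,0,0,0.75],[0,0,0,0,0,0,0.75]]]'

```text
time_s: 15.35
tool_pos: [0.4668, 0.3401, -0.0173]
tool_rot: [180.0, 0.0, 106.8]
force: [-0.8, -0.6, 2.0]
grip_width: 0.034
grasp_force: 25.0
```

Call:
jog_arm --motion '[[[0,0,-0.2,0,0,0,0.75],[0,0,-0.5,0,0,0,0.75],[0,0,-0.8,0,0,0,0.75],[0,0,-1.0,0,0,0,0.75],[0,0,-1.0,0,0,0,0.75]]]'

```text
time_s: 15.85
tool_pos: [0.4681, 0.3415, 0.0852]
tool_rot: [179.7, -0.1, 106.8]
force: [0.0, 0.0, -0.4]
grip_width: 0.034
grasp_force: 25.0
```

Call:
jog_arm --motion '[[[-0.3,-0.06,0,0,0,0,0.75],[-0.6,-0.12,0,0,0,0,0.75],[-0.9,-0.17,0,0,0,0,0.75],[-1.0,-0.19,0,0,0,0,0.75]]]'

```text
time_s: 16.25
tool_pos: [0.4773, 0.2342, 0.0806]
tool_rot: [-179.8, 0.2, 106.6]
force: [-0.3, -0.9, -1.1]
grip_width: 0.0344
grasp_force: 25.0
```

Call:
jog_arm --motion '[[[-0.3,-0.06,0,0,0,0,0.75],[-0.6,-0.12,0,0,0,0,0.75],[-0.9,-0.17,0,0,0,0,0.75],[-1.0,-0.19,0,0,0,0,0.75]]]'

```text
time_s: 16.65
tool_pos: [0.4879, 0.1342, 0.0813]
tool_rot: [-179.9, 0.1, 106.6]
force: [-0.3, -0.2, -1.9]
grip_width: 0.0345
grasp_force: 25.0
```

Call:
jog_arm --motion '[[[-0.3,-0.06,0,0,0,0,0.75],[-0.6,-0.12,0,0,0,0,0.75],[-0.9,-0.17,0,0,0,0,0.75],[-1.0,-0.19,0,0,0,0,0.75],[-1.0,-0.19,0,0,0,0,0.75]]]'

```text
time_s: 17.15
tool_pos: [0.4985, 0.0358, 0.0818]
tool_rot: [-180.0, -0.0, 106.7]
force: [-0.5, 0.8, -1.5]
grip_width: 0.0343
grasp_force: 25.0
```

Call:
jog_arm --motion '[[[-0.15,0,0.1,0,0,0,0.75],[-0.26,0,0.3,0,0,0,0.75],[-0.26,0,0.3,0,0,0,0.75],[-0.26,0,0.3,0,0,0,0.75],[-0.26,0,0.3,0,0,0,0.75]]]'

```text
time_s: 17.65
tool_pos: [0.5065, 0.0129, 0.0527]
tool_rot: [179.9, -0.0, 106.9]
force: [0.2, -0.4, -0.4]
grip_width: 0.0346
grasp_force: 25.0
```

Call:
jog_arm --motion '[[[0,0,0,0,0,0,0.75],[0,0,0,0,0,0,0.75]]]'

```text
time_s: 17.85
tool_pos: [0.5066, 0.0118, 0.0528]
tool_rot: [179.9, 0.0, 106.9]
force: [-0.7, 0.2, -0.6]
grip_width: 0.0345
grasp_force: 25.0
```

```bash
python3 -c "
from held import *
c,im,d=parts('w12'); nest(c,im,d); held('w12',.010,zf=.038)" | grep -v "^di"
```

```text
tcp [0.5065 0.0117 0.0527] [1.7996e+02 3.0000e-02 1.0684e+02] q [ 42.  14. -51. 112.  13.  60.   2.]
walls 438
block x [0.0785 0.1236] y [-0.0246  0.0251]
pointer x 0.096 n 155 y -0.051
clip x 0.1559 0.1514 0.16
n 2290 top z tool -0.027 xmax 0.0164 y -0.017 0.0175 centre underside (tool) [-0.0016  0.0003 -0.017 ]
under world [0.5073 0.0103 0.0698] move tool [0.0006 0.0001 0.0318] yaw err -0.06
```

Call:
jog_arm --motion '[[[0.005,0,0.06,0,0,0,0.75],[0.005,0,0.12,0,0,0,0.75],[0.005,0,0.2,0,0,0,0.75],[0.005,0,0.2,0,0,0,0.75],[0.005,0,0.2,0,0,0,0.75]]]'

```text
time_s: 18.4
tool_pos: [0.5057, 0.0119, 0.0318]
tool_rot: [-180.0, -0.0, 106.8]
force: [-0.9, -1.0, -0.3]
grip_width: 0.0343
grasp_force: 25.0
```

Call:
jog_arm --motion '[[[0,0,0.04,0,0,0,0.75],[0,0,0.08,0,0,0,0.75],[0,0,0.1,0,0,0,0.75],[0,0,0.1,0,0,0,0.75],[0,0,0.1,0,0,0,0.75]]]'

```text
time_s: 18.9
tool_pos: [0.506, 0.0119, 0.0222]
tool_rot: [-180.0, 0.0, 106.8]
force: [0.1, -0.0, -0.0]
grip_width: 0.0344
grasp_force: 25.0
```

Call:
jog_arm --motion '[[[0,0,0.01,0,0,0,0.75],[0,0,0.02,0,0,0,0.75],[0,0,0.02,0,0,0,0.75],[0,0,0.02,0,0,0,0.75]]]'

```text
time_s: 19.3
tool_pos: [0.5063, 0.0118, 0.0215]
tool_rot: [-180.0, 0.1, 106.8]
force: [-3.4, -0.2, 10.0]
grip_width: 0.0344
grasp_force: 25.0
```

Contact at underside ≈38.5 mm, which is the die top. Releasing, rising and checking.

Call:
jog_arm --motion '[[[0,0,-0.01,0,0,0,0.35],[0,0,-0.01,0,0,0,0.35],[0,0,-0.01,0,0,0,0.35],[0,0,-0.01,0,0,0,0.35],[0,0,-0.01,0,0,0,0.35]]]'

```text
time_s: 19.8
tool_pos: [0.5059, 0.0118, 0.0211]
tool_rot: [-180.0, -0.0, 106.8]
force: [0.6, 0.6, -0.9]
grip_width: 0.0558
grasp_force: 0.0
```

Call:
jog_arm --motion '[[[0,0,-0.2,0,0,0,0.35],[0,0,-0.5,0,0,0,0.35],[-0.2,0,-0.7,0,0,0,0.35],[-0.3,0,-0.7,0,0,0,0.35],[-0.3,0,-0.7,0,0,0,0.35]]]'

```text
time_s: 20.3
tool_pos: [0.515, -0.0189, 0.091]
tool_rot: [-180.0, 0.0, 106.6]
force: [-1.0, -0.5, -0.5]
grip_width: 0.0565
grasp_force: 0.0
```

```bash
cat > stack.py <<'E'
from held import *
def stack(n,nx=.0957):
    c,im,d=parts(n); nest(c,im,d)
    W=world(c,d);q=W[...,:2]-O;gx,gy,z=q@X,q@Y,W[...,2]
    k=(abs(z-.048)<.004)&(abs(gx-nx)<.022)&(abs(gy)<.022)
    hsv=cv2.cvtColor(im,cv2.COLOR_RGB2HSV);k&=(hsv[...,0]>4)&(hsv[...,0]<32)&(hsv[...,1]>100)
    print('disc top n',k.sum(),'z',np.median(z[k]).round(4),'x',gx[k].min().round(4),gx[k].max().round(4),'y',gy[k].min().round(4),gy[k].max().round(4))
    print('tilt',np.linalg.lstsq(np.c_[gx[k],gy[k],np.ones(k.sum())],z[k],rcond=None)[0].round(4))
    red=((hsv[...,0]<5)|(hsv[...,0]>172))&(hsv[...,1]>120)&(z>.03)&(gx<nx-.04)
    if red.any(): print("button x",gx[red].min().round(4),gx[red].max().round(4),"y",gy[red].min().round(4),gy[red].max().round(4))
    hd=(abs(z-.051)<.003)&(gx<nx-.04)&(abs(gy)<.02)&(hsv[...,2]<80)
    if hd.any(): print("head top x",np.percentile(gx[hd],[1,99]).round(4),"y",np.percentile(gy[hd],[1,99]).round(4),hd.sum())
    o=env.get_obs();T=R.from_euler('xyz',o['tool_rot'],degrees=True).as_matrix()
    print("tool to grip rel",(T.T@(np.r_[O+(nx-.065)*X,.038]-o['tool_pos'])).round(4))
    return c,im,d
E
python3 -c "
from stack import *
stack('w13')"|grep -v "^di[es][ec]* ("
```

```text
tcp [ 0.5141 -0.0175  0.0903] [-1.7993e+02 -4.0000e-02  1.0670e+02] q [ 45.  12. -51. 109.  10.  64.   7.]
walls far (np.float64(0.1098), np.float64(0.1201), np.float64(-0.0166), np.float64(0.0173), np.int64(332)) near (np.float64(0.0707), np.float64(0.0815), np.float64(-0.0164), np.float64(0.0166), np.int64(307))
block x [0.0605 0.1235] y [-0.0246  0.0251]
pointer x 0.0957 n 101 y -0.0507
clip x 0.156 0.1515 0.1601
disc top n 1661 z 0.0489 x 0.0783 0.1132 y -0.0166 0.0176
tilt [-0.0128  0.0044  0.0501]
button x 0.0241 0.0406 y -0.0197 -0.0131
head top x [0.0196 0.0423] y [-0.012   0.0116] 793
tool to grip rel [-0.0359  0.0021  0.0523]
```

View pics/w13.png

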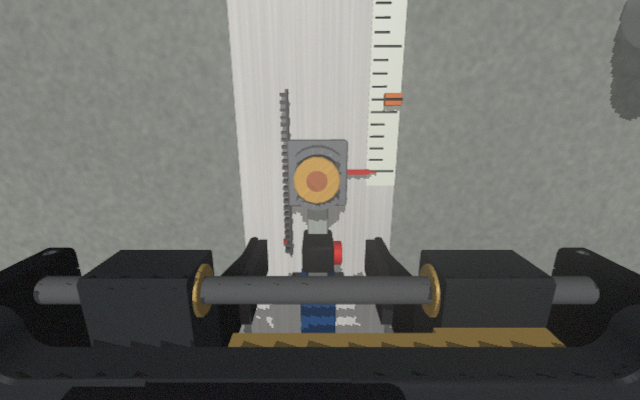

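The disc is seated: centred on the nest at (317,180) in the picture, top 48.9 mm against 48 nominal with the same +0.8 mm bias as the die, and level. The grip head is at (317,252) with the red button at (338,252). Moving above the head.

Call:
jog_arm --motion '[[[-0.36,0.03,0.1,0,0,0,0.35],[-0.36,0.03,0.3,0,0,0,0.35],[-0.36,0.03,0.3,0,0,0,0.35],[-0.36,0.03,0.3,0,0,0,0.35],[-0.36,0.03,0.3,0,0,0,0.35]]]'

```text
time_s: 20.85
tool_pos: [0.528, -0.049, 0.0616]
tool_rot: [180.0, -0.0, 106.9]
force: [0.6, 0.5, -0.5]
grip_width: 0.0566
grasp_force: 0.0
```

Call:
jog_arm --motion '[[[0,0,0,0,0,0,0.35],[0,0,0,0,0,0,0.35]]]'

```text
time_s: 21.05
tool_pos: [0.5283, -0.0501, 0.0619]
tool_rot: [180.0, 0.0, 106.8]
force: [0.6, -0.5, -0.3]
grip_width: 0.0565
grasp_force: 0.0
```

```bash
python3 -c "
from stack import *
stack('w14')"|grep -v "^di[es][ec]* ("
```

```text
tcp [ 0.5283 -0.0502  0.0618] [1.7996e+02 4.0000e-02 1.0684e+02] q [ 46.  16. -48. 108.  14.  62.   8.]
walls far (np.float64(0.1095), np.float64(0.1198), np.float64(-0.0166), np.float64(0.0174), np.int64(476)) near (np.float64(0.0713), np.float64(0.0885), np.float64(-0.0168), np.float64(0.0171), np.int64(420))
block x [0.0602 0.1228] y [-0.0247  0.025 ]
pointer x 0.0959 n 139 y -0.0524
clip x 0.1557 0.1511 0.1603
disc top n 2425 z 0.0489 x 0.0784 0.1131 y -0.0168 0.0176
tilt [-0.0045  0.0025  0.0493]
button x 0.0226 0.0405 y -0.0199 -0.013
head top x [0.0198 0.0424] y [-0.0125  0.0116] 1127
tool to grip rel [-0.0004 -0.0022  0.0238]
```

Call:
jog_arm --motion '[[[0,-0.012,0.15,0,0,0,0.35],[0,-0.012,0.3,0,0,0,0.35],[0,-0.012,0.45,0,0,0,0.35],[0,-0.012,0.61,0,0,0,0.35],[0,-0.012,0.61,0,0,0,0.35]]]'

```text
time_s: 21.6
tool_pos: [0.5243, -0.0504, -0.0029]
tool_rot: [-179.7, -0.2, 106.8]
force: [-0.2, 0.3, -0.1]
grip_width: 0.0564
grasp_force: 0.0
```

Call:
jog_arm --motion '[[[0,0,0,0,0,0,0.35],[0,0,0,0,0,0,0.35]]]'

```text
time_s: 21.8
tool_pos: [0.5274, -0.0507, 0.0006]
tool_rot: [180.0, 0.0, 106.8]
force: [-0.3, 0.3, -0.1]
grip_width: 0.0566
grasp_force: 0.0
```

Call:
jog_arm --motion '[[[0,0,0,0,0,0,0.6],[0,0,0,0,0,0,0.8],[0,0,0,0,0,0,0.8],[0,0,0,0,0,0,0.8],[0,0,0,0,0,0,0.8]]]' --grip_force 45

```text
time_s: 22.3
tool_pos: [0.527, -0.051, 0.0007]
tool_rot: [-180.0, 0.0, 106.8]
force: [-1.9, -0.1, 2.6]
grip_width: 0.0276
grasp_force: 45.0
```

Call:
jog_arm --motion '[[[0,0,0,0,0,0,0.8],[0,0,0,0,0,0,0.8],[0,0,0,0,0,0,0.8]]]'

```text
time_s: 22.6
tool_pos: [0.527, -0.051, 0.0006]
tool_rot: [180.0, 0.0, 106.8]
force: [-0.8, -0.6, 5.3]
grip_width: 0.0275
grasp_force: 45.0
```

```bash
python3 -c "
from stack import *
stack('w15'); print({k:np.round(v,4) for k,v in env.get_obs().items() if k in('grip_width','grasp_force','force','wrist_torque')})"|grep -v "^di[es][ec]* ("
```

```text
tcp [ 0.527  -0.051   0.0006] [1.800e+02 3.000e-02 1.068e+02] q [ 43.  21. -46. 111.  19.  55.   5.]
walls far (np.float64(0.1094), np.float64(0.1198), np.float64(-0.0169), np.float64(0.0172), np.int64(994)) near (np.float64(0.0709), np.float64(0.0905), np.float64(-0.0172), np.float64(0.018), np.int64(860))
block x [0.0603 0.1235] y [-0.0247  0.0249]
pointer x 0.0957 n 263 y -0.0512
clip x 0.1553 0.1505 0.1603
disc top n 5038 z 0.0489 x 0.0779 0.1131 y -0.0171 0.0179
tilt [-0.0035  0.0019  0.0492]
button x 0.0305 0.0412 y -0.0149 0.078
head top x [0.0335 0.0428] y [-0.0191  0.019 ] 1144
tool to grip rel [-0.     -0.0007 -0.0374]
{'force': array([-0.0457, -0.0768,  6.3316]), 'wrist_torque': array([-0.0534,  0.17  ,  0.0378]), 'grasp_force': np.float64(45.0014), 'grip_width': np.float64(0.0275)}
```

The grip is at 45 N and 27.5 mm width, so the button is in. Drawing the arm out slowly, staying short of the mark first.

Call:
jog_arm --motion '[[[0.03,0,0,0,0,0,0.8],[0.08,0,0,0,0,0,0.8],[0.14,0,0,0,0,0,0.8],[0.2,0,0,0,0,0,0.8],[0.26,0,0,0,0,0,0.8]]]'

```text
time_s: 23.15
tool_pos: [0.5196, -0.0266, 0.0006]
tool_rot: [180.0, 0.1, 106.8]
force: [-0.4, -3.1, 4.6]
grip_width: 0.0271
grasp_force: 45.0
```

Call:
jog_arm --motion '[[[0.06,0,0,0,0,0,0.8],[0.12,0,0,0,0,0,0.8],[0.18,0,0,0,0,0,0.8],[0.23,0,0,0,0,0,0.8],[0.26,0,0,0,0,0,0.8]]]'

```text
time_s: 23.65
tool_pos: [0.5119, -0.0013, 0.0006]
tool_rot: [180.0, 0.1, 106.8]
force: [-0.5, -1.9, 5.8]
grip_width: 0.0275
grasp_force: 45.0
```

Call:
jog_arm --motion '[[[0,0,0,0,0,0,0.8],[0,0,0,0,0,0,0.8],[0,0,0,0,0,0,0.8],[0,0,0,0,0,0,0.8]]]'

```text
time_s: 24.05
tool_pos: [0.5118, -0.0007, 0.0007]
tool_rot: [-180.0, 0.0, 106.8]
force: [-1.4, 0.9, 7.3]
grip_width: 0.0275
grasp_force: 45.0
```

```bash
cat > mark.py <<'E'
from stack import *
def mark(n,nx):
    c,im,d=stack(n,nx); hsv=cv2.cvtColor(im,cv2.COLOR_RGB2HSV).astype(int);H,S,V=hsv[...,0],hsv[...,1],hsv[...,2]
    uv0=proj(c,np.r_[O+.1553*X-.062*Y,.013])[0]; 
    org=((H>5)&(H<22)&(S>130)); m=np.zeros(org.shape,bool); a,b=int(uv0[0]),int(uv0[1]); m[max(0,b-25):b+25,a-30:a+30]=1
    ys,xs=np.nonzero(org&m); u0,u1=np.percentile(xs,[15,85]).astype(int); xsL=[]
    for u in range(u0,u1+1):
        r=ys[xs==u]; col=V[r.min()+1:r.max(),u].astype(float); k=col.argmin(); lo=max(0,k-2); w=np.clip(np.median(col)-col[lo:k+3],0,None); xsL.append((u,r.min()+1+lo+(w*np.arange(len(w))).sum()/w.sum()))
    L=cast(c,xsL,.013)[:,:2]-O; lx=np.median(L@X)
    red=((H<5)|(H>172))&(S>120); W=world(c,d); q=W[...,:2]-O; gx,gy=q@X,q@Y
    k=red&(gy<-.027)&(gy>-.06)&(abs(gx-nx)<.02); ys,xs=np.nonzero(k); P=cast(c,np.c_[xs,ys],.012)[:,:2]-O; px=P@X
    tip=P@Y<-.042
    print("line x",lx.round(5),"px",np.round(xsL[len(xsL)//2],1),"pointer x mid",((px.min()+px.max())/2).round(5),"mean",px.mean().round(5),"tip",px[tip].mean().round(5),"GAP",(lx-px[tip].mean()).round(5),(lx-px.mean()).round(5))
    return c,im
E
python3 -c "
from mark import *
t=env.get_obs();mark('w16',.148); print({k:np.round(v,4) for k,v in env.get_obs().items() if k in('grip_width','grasp_force','force','time_s')})"|grep -v "^di[es][ec]* ("
```

```text
tcp [ 0.5118 -0.0007  0.0007] [-1.7999e+02  1.0000e-02  1.0681e+02] q [ 40.  19. -48. 113.  18.  55.  -0.]
walls far (np.float64(0.0952), np.float64(0.1345), np.float64(-0.0233), np.float64(0.0171), np.int64(861)) near (np.float64(0.0933), np.float64(0.0947), np.float64(-0.024), np.float64(0.0215), np.int64(3))
block x [0.0944 0.1396] y [-0.0247  0.0247]
pointer x 0.1482 n 262 y -0.0512
clip x 0.1559 0.1515 0.16
disc top n 5038 z 0.0489 x 0.1302 0.1656 y -0.017 0.0183
tilt [-0.0045  0.0027  0.0495]
button x 0.0834 0.0934 y -0.0149 -0.0128
head top x [0.0858 0.0952] y [-0.0189  0.019 ] 1128
tool to grip rel [-0.0002 -0.0007 -0.0373]
line x 0.15563 px [428.  126.4] pointer x mid 0.14825 mean 0.14826 tip 0.14827 GAP 0.00736 0.00738
{'time_s': np.float64(24.1), 'force': array([-0.8747, -0.314 ,  6.2531]), 'grasp_force': np.float64(45.0009), 'grip_width': np.float64(0.0275)}
```

The arm slides freely and the stack is still seated. The pointer-to-line gap is 7.4 mm, so I'm closing that.

Call:
jog_arm --motion '[[[0.025,0,0,0,0,0,0.8],[0.05,0,0,0,0,0,0.8],[0.074,0,0,0,0,0,0.8],[0.074,0,0,0,0,0,0.8],[0.074,0,0,0,0,0,0.8]]]'

```text
time_s: 24.6
tool_pos: [0.5097, 0.006, 0.0007]
tool_rot: [-180.0, 0.0, 106.8]
force: [-0.8, -0.4, 6.6]
grip_width: 0.0274
grasp_force: 45.0
```

Call:
jog_arm --motion '[[[0,0,0,0,0,0,0.8],[0,0,0,0,0,0,0.8],[0,0,0,0,0,0,0.8]]]'

```text
time_s: 24.9
tool_pos: [0.5097, 0.006, 0.0007]
tool_rot: [-180.0, 0.0, 106.8]
force: [-1.8, -1.5, 6.5]
grip_width: 0.0269
grasp_force: 45.0
```

```bash
python3 -c "
from mark import *
c,im=mark('w17',.1555); t=np.load('w17.npz');W=world(c,t['d'])
hsv=cv2.cvtColor(im,cv2.COLOR_RGB2HSV);red=((hsv[...,0]<5)|(hsv[...,0]>172))&(hsv[...,1]>120);q=W[...,:2]-O;k=red&(q@Y<-.027)&(q@Y>-.06)&(q@X>.13)&(q@X<.18);print('pointer z',np.median(W[...,2][k]))
save(0,cv2.resize(im[70:270,260:460],(600,600),interpolation=cv2.INTER_CUBIC),'c17')
print({k:np.round(v,4) for k,v in env.get_obs().items() if k in('grip_width','grasp_force','force','time_s')})"|grep -v "^di[es][ec]* ("
```

```text
tcp [0.5097 0.006  0.0006] [-1.7999e+02  3.0000e-02  1.0681e+02] q [ 39.  19. -48. 114.  18.  55.  -1.]
walls 385
block x [0.1014 0.1397] y [-0.0245  0.0247]
pointer x 0.1553 n 265 y -0.0514
clip x 0.156 0.1514 0.1602
disc top n 5038 z 0.0488 x 0.1374 0.1727 y -0.0172 0.0181
tilt [-0.0033  0.0009  0.0494]
button x 0.0903 0.1147 y -0.015 0.0376
head top x [0.0931 0.1023] y [-0.0188  0.0189] 1135
tool to grip rel [ 0.0002 -0.0007 -0.0374]
line x 0.1557 px [426.  139.4] pointer x mid 0.15526 mean 0.15527 tip 0.15529 GAP 0.00041 0.00043
pointer z 0.011835916270368868
{'time_s': np.float64(24.95), 'force': array([-0.8145, -0.4874,  6.2888]), 'grasp_force': np.float64(45.0015), 'grip_width': np.float64(0.0275)}
```

View pics/c17.png

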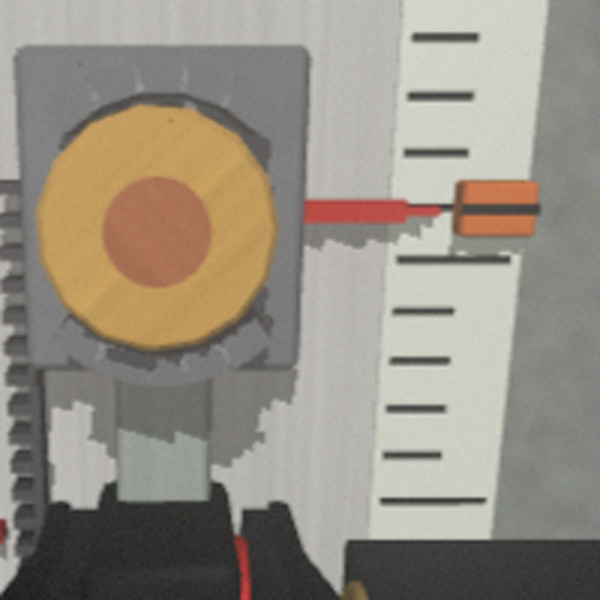

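The picture shows the pointer tip at crop (440,210) level with the black line at (500,209), and the disc seated in the nest. I'm nudging out the last 0.4 mm.

Call:
jog_arm --motion '[[[0.004,0,0,0,0,0,0.8],[0.004,0,0,0,0,0,0.8],[0.004,0,0,0,0,0,0.8],[0.004,0,0,0,0,0,0.8],[0.004,0,0,0,0,0,0.8]]]'

```text
time_s: 25.45
tool_pos: [0.5097, 0.006, 0.0006]
tool_rot: [-180.0, 0.1, 106.8]
force: [-1.2, -0.9, 6.6]
grip_width: 0.0272
grasp_force: 45.0
```

```bash
python3 -c "
from mark import *
mark('w18',.1557); o=env.get_obs(); print(o['grip_width'],o['grasp_force'],o['force'])"|grep -E "GAP|top n|^0"
```

```text
disc top n 5040 z 0.0488 x 0.1374 0.1727 y -0.017 0.0181
line x 0.15572 px [426.  139.3] pointer x mid 0.1553 mean 0.15531 tip 0.15532 GAP 0.0004 0.00041
0.027513103922641467 45.002116318792105 [-1.66387552 -1.57521701  6.85569954]
```

Call:
jog_arm --motion '[[[0.004,0,0,0,0,0,0.8],[0.004,0,0,0,0,0,0.8],[0.004,0,0,0,0,0,0.8],[0.004,0,0,0,0,0,0.8],[0.004,0,0,0,0,0,0.8]]]'

```text
time_s: 26.0
tool_pos: [0.5096, 0.0063, 0.0006]
tool_rot: [-180.0, 0.1, 106.8]
force: [-0.6, -1.9, 5.5]
grip_width: 0.0273
grasp_force: 45.0
```

```bash
python3 -c "
from mark import *
mark('w19',.1557); o=env.get_obs(); print(o['grip_width'],o['grasp_force'],o['force'])"|grep -E "GAP|top n|^0"
```

```text
disc top n 5027 z 0.0488 x 0.1377 0.173 y -0.017 0.0183
line x 0.15581 px [426.  139.7] pointer x mid 0.15556 mean 0.15558 tip 0.1556 GAP 0.00021 0.00023
0.0274112644206707 45.00229133293033 [-0.82436924 -2.15850771  5.73059943]
```

The gap is 0.2 mm, the button is in, the grip is holding and the stack is seated. Handing in.

```bash
python3 -c "
from cell import env
print(env.sign_off())"
```

```text
the job is handed in; nothing more can be done
None
```

The job is handed in at about 26 s: die and disc are seated in the nest, the button is held in at 45 N, and the pointer measures about 0.2 mm short of the clip line; the real fingertips sit about 34 mm behind their stated place, so my first close on the die missed above it, touching nothing.

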